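Check the date marks under the sauce pots, sort them, switch on the warming plate

TASK

Each sealed sauce pot on the counter has a coloured date mark hidden on its underside: green is today's, red is out of date. Sort all the pots by that mark, turning each one over to read it: set the green ones gently and upright with their whole base on the black glass of the warming plate, and stand the red ones upright in the red waste tray. Once all the pots are sorted, turn the plate's heat dial clockwise to setting 4 (the fourth click from off) and let go; leave the mustard jar, the tongs and the shaker where they are.

Things in the scene. Friction and masses are not known exactly. Their poses are not given: they have to be found in the camera images.
- pot_a: Pot A: sealed sauce pot, an upright cylinder 60 mm tall: white body 48 mm across, black lid 51 mm across on its top 11 mm; 0.1 to 0.2 kg, loose. Origin: centre of its underside; z up through the lid. A window 13 by 18 mm in the middle of the underside shows plain green or plain red, different from start to start: no reading gives it, only a camera that sees the underside. May be absent.
- pot_b: Pot B: exactly like pot A, with its own mark, green or red. May be absent.
- pot_c: Pot C: exactly like pot A, with its own mark, green or red. May be absent.
- pot_d: Pot D: exactly like pot A, with its own mark, green or red. May be absent.
- pot_e: Pot E: exactly like pot A, with its own mark, green or red. May be absent.
- pot_f: Pot F: exactly like pot A, with its own mark, green or red. May be absent.
- warmer: the warming plate, fixed: low metal case 340 mm (x) by 240 mm (y), its whole top level 55 mm above the counter. Origin: centre of its underside. The control deck is the strip on its -x side; the black glass takes the rest.
- glass (a point): centre of the black glass, on its surface; the glass is flush with the case top, 230 mm along x by 220 mm along y, axes those of the plate.
- dial_grip (a point): a point on the axis of the heat dial, 28 mm above the top of the plate's case, at a good height to grip. The point turns with the dial: its x axis points where the white pointer points, along the dial's upright grip bar (42 mm long, 14 mm wide, from 9 to 39 mm above the case top, over a round skirt 46 mm across and 11 mm high).
- dial (a joint): angle of the heat dial in rad: 0 is off (pointer along the plate's +x, at a white square mark), growing clockwise seen from above; it clicks every 30 degrees (0.524 rad), settings 1 to 6 at orange bars that grow longer. Setting 4 is 2.094. Turning over a click takes less than 0.1 N m, and when let go the dial settles into the nearest click. It starts at any of off, 1 or 2.
- tray_in (a point): centre of the inner floor of the red waste tray, 4 mm above the counter. The tray is fixed: 260 mm along its x by 200 mm along its y outside, 40 mm high, walls 4 mm, open on top.
- mustard_jar: bystander: squat yellow mustard jar, 72 mm across, 64 mm tall, standing upright; origin at the centre of its underside.
- tongs: bystander: steel tongs lying on the counter, 200 mm long along x, 70 mm wide, 15 mm high; origin at the middle.
- shaker: bystander: short steel shaker, 61 mm across, 68 mm tall, standing upright; origin at the centre of its underside.
Things that resemble listed ones, but are neither listed nor needed, are in the scene too. What is shaped like the pot_b but purple is not meant.

How it is judged:
By the outcome, as a careful person would: the job done as asked, in the order asked, and still so for the second after the job is handed in, with the robot touching nothing.
Of pot_a, pot_b, pot_c, pot_d, pot_e, pot_f only 5 to 6 are there at a start; the rules pass over those that are not, and their reading is None.
At some moment in a run one of pot_a, pot_b, pot_c, pot_d, pot_e, pot_f may be knocked a few centimetres aside while the robot is not near it.
It also fails if it takes over 210 s, if anything falls off the work surface, if the arm or the gripper's body presses on something with over 40 N, if the wrist force passes 120 N, or if a joint passes its speed limit or range.

ROBOT

A 6-joint arm with a two-finger parallel gripper is mounted at the origin on the work surface. World frame = base frame: x ahead of the robot, y to its left, z up, the work surface at z = 0. Lengths are in m, angles in rad, forces in N, time in s.
With the tool pointing down it reaches from about 0.25 to 0.775 m from the base axis. Payload 4 kg.
Tool frame: the origin (TCP) lies midway between the tips of the shut fingers; the grasp point (between the pads) lies 19 mm behind it (robot.tcp_to_grasp is the distance from the TCP to the grasp point, in m); z points along the fingers, x is the direction in which the jaws open and shut, and the axes are right-handed (so a half turn about z gives the same grasp; the last joint's range is limited). The gripper opens to 94 mm and grips with 3 to 60 N. Pads are 16 mm wide; open, the fingers measure 119 mm over their backs; the gripper's body (75 mm by 177 mm) begins 78 mm behind the grasp point.
Start: joints at [1.083, 0.087, 1.371, -0, 1.684, -0.103], TCP at [0.206, 0.51, 0.206] pointing down, gripper open.
Joint ranges: [-3.1, 3.1], [-0.76, 2.03], [0.27, 2.55], [-1.08, 4.22], [0.17, 2.65], [-2.57, 2.57]. Speed limits (rad/s): [2.79, 2.79, 3.14, 3.14, 3.14, 3.14].

INTERFACE

Orientations are given as [roll, pitch, yaw] about the fixed x, y, z axes, in that order (R = Rz(yaw) Ry(pitch) Rx(roll)).
In Python, from bench import get_obs, vision, robot gives the robot as it stands.
- The arm moves only by the tool servo_tool, never from a script. Its argument "targets" is text: rows parted by semicolons, each of 7 numbers parted by spaces: the opening, from 0 (shut) to 1 (fully open), then the shift along the tool's x, y, z as a fraction of full scale, then the turn, a rotation vector about the tool's x, y, z as a fraction of full scale. A call has 1 to 12 rows; each row is the pose to reach, as a shift and turn from the pose commanded when the call began, along the tool's axes at that moment, turning the shorter way round; what a row does not reach only later rows make up. Full scale, the value 1, is 0.25 m for a shift and pi rad for a turn. A row lasts 1/12 s, in which the tool goes at most 41.7 mm and 7.16 degrees, less where a joint would pass 70% of its speed; a pose out of reach is approached as far as the arm can. A call with a number of a shift or a turn outside -1 to 1 is refused whole. A call with a gripper value outside its range is refused whole. The fingers move at their own pace and stop on an object; the grip force is fixed at half the most. Time passes only in rows, so rows that repeat a pose let the fingers close. It gives the time, the measured TCP pose, the force and the opening at its end, in the units of the state.
- get_obs(): the state, without advancing time (a new reading comes with each control period).
- vision.snapshot(name): name is "side" or "top"; returns a dict with "image" (400x640x3 uint8, red, green, blue), "mtx" (3x3 intrinsics, pixels), "k1" (the pictures are not rectified: a ray, as slopes to the right and down, at radius r is drawn at 1 + k1 r^2 times it, then the intrinsics apply), "world_from_camera" (4x4, takes a point from camera to world coordinates). Camera axes: x right, y down, z forward; pixel columns grow to the right and rows downward; lengths in m; the calibration is good to about 2 mm. A picture is of the moment at which its call begins. There is no depth.
- robot.close_job(): hands the job in, once; it reports no verdict.
The state is a dict: "time": time; "joint_positions": joint angles; "qvel": joint speeds; "joint_torque": joint torques, N m; "tool_pos": TCP position; "ee_rot": TCP orientation; "wrist_force": force on the tool from outside, world axes, zero at the start; "wrist_torque": the same for the moment, N m; "width": finger opening in m.
Only numpy, scipy, OpenCV 4.12 (cv2) and the standard library are available. Lean on these libraries where they do the work, as an engineer would, in place of code of your own. Each camera call takes 0.05 s, during which the arm holds its last target.

## Working session

There is one attempt and no reset: what is moved stays moved. The work goes in short steps, Python scripts to look and compute and a tool call to move; the robot and the scene stay as the last step left them, time stands still between calls to the robot, and variables do not carry over. Pictures are saved under pics/ and viewed, and the job is handed in when it is done.

Besides the shell and the picture viewer there is one more tool, called after "Emit:" as name(argument=value, ...) on one line, values as JSON. servo_tool: Moves the arm, as the interface text tells. Its arguments: {"type":"object","properties":{"targets":{"type":"string"}},"required":["targets"]}

```bash
ls; mkdir -p pics
python3 - <<'E'
from bench import get_obs, vision, robot
import cv2
print(get_obs())
for n in("side","top"):
    s=vision.snapshot(n); cv2.imwrite(f"pics/{n}0.png",s["image"][:,:,::-1]); print(n,s["mtx"],s["k1"],s["world_from_camera"])
E
```

```text
pics
{'time': 0.0, 'joint_positions': array([ 1.08287662e+00,  8.79402098e-02,  1.37222931e+00, -1.80826745e-05,
        1.68362794e+00, -1.03074393e-01]), 'qvel': array([ 0.00086633,  0.0001281 , -0.00193199,  0.0007278 ,  0.00027398,
        0.00077222]), 'joint_torque': array([-1.79577869e-04, -3.40177310e+01, -3.02425039e+01,  7.19224149e-02,
        3.29249678e-02, -1.76802346e-04]), 'tool_pos': array([0.20621457, 0.50928008, 0.20432494]), 'ee_rot': array([-3.14138367e+00,  2.19495263e-03,  1.18594922e+00]), 'wrist_force': array([-0.05633267,  0.56005861, -1.13418441]), 'wrist_torque': array([-0.04835033,  0.00418772,  0.00858766]), 'width': 0.09418427117744121}
side [[362.37276041   0.         318.19304323]
 [  0.         362.37276041 199.04323113]
 [  0.           0.           1.        ]] -0.07867401942562778 [[-0.99617362 -0.06302106  0.06055128  0.54031615]
 [-0.08663923  0.62111816 -0.77891326  0.82944047]
 [ 0.01147844 -0.78117896 -0.62420163  0.66463901]
 [ 0.          0.          0.          1.        ]]
top [[513.90654023   0.         319.55866202]
 [  0.         513.90654023 205.28268026]
 [  0.           0.           1.        ]] -0.16520572693487529 [[-0.01803547 -0.98516445  0.17066259  0.37160659]
 [-0.99982699  0.0169938  -0.00756264  0.07975739]
 [ 0.00455024 -0.17076946 -0.98530051  1.45666966]
 [ 0.          0.          0.          1.        ]]
```

View pics/top0.png

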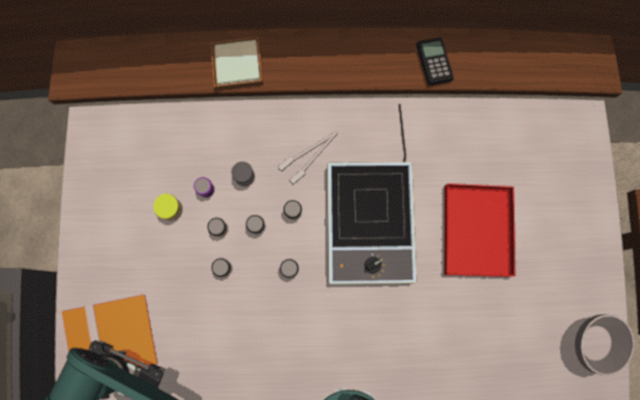

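View pics/side0.png

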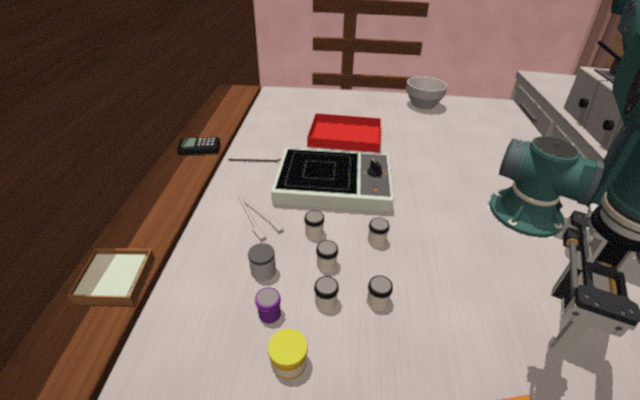

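The top picture shows five white pots with black lids at about (292,210), (255,225), (217,228), (221,268) and (289,269). The shaker is at (243,173), the purple decoy at (203,187), the jar at (166,207), the dial at (374,265) and the tray around (480,230).

```bash
cat > h.py <<'E'
from bench import get_obs, vision, robot
import cv2, numpy as np
from scipy.spatial.transform import Rotation as R
np.set_printoptions(precision=4,suppress=True)
def ray(s,uv):
    p=cv2.undistortPoints(np.array([[uv]],float),s["mtx"],np.array([s["k1"],0,0,0.]))[0,0]
    T=s["world_from_camera"]; return T[:3,3],T[:3,:3]@np.array([p[0],p[1],1])
def at(s,uv,z):
    o,d=ray(s,uv); return o+d*(z-o[2])/d[2]
def proj(s,P):
    T=np.linalg.inv(s["world_from_camera"]); P=np.atleast_2d(np.array(P,float))
    return cv2.projectPoints(P,cv2.Rodrigues(T[:3,:3])[0],T[:3,3],s["mtx"],np.array([s["k1"],0,0,0.]))[0][:,0]
def zoom(s,name,u0,u1,v0,v1,k):
    im=s["image"][v0:v1,u0:u1,::-1]; cv2.imwrite(name,cv2.resize(im,None,fx=k,fy=k,interpolation=cv2.INTER_CUBIC))
def delta(pos,rot,pos0=None,R0=None):
    """row values for going from the measured pose to pos, Rotation rot"""
    o=get_obs()
    p0=o["tool_pos"] if pos0 is None else pos0; r0=R.from_euler("xyz",o["ee_rot"]) if R0 is None else R0
    sh=r0.inv().apply(np.array(pos)-p0)/.25; rv=(r0.inv()*rot).as_rotvec()/np.pi
    n=max(np.linalg.norm(sh)*.25/.0417,np.linalg.norm(rv)*180/7.16)
    return np.round(np.r_[sh,rv],4),"rows>=%.1f"%n
def down(yaw): return R.from_euler("xyz",[np.pi,0,yaw])
def cur():
    o=get_obs(); return o["tool_pos"],R.from_euler("xyz",o["ee_rot"])
E
python3 - <<'E'
from h import *
s=vision.snapshot("top"); t=vision.snapshot("side")
im=s["image"].astype(int)
zoom(s,"pics/z1.png",140,340,120,300,4)
zoom(s,"pics/z2.png",320,520,150,290,4)
g=im.max(2); 
m=((g<125)&(im.max(2)-im.min(2)<40)).astype(np.uint8); m[:, :140]=0;m[:,320:]=0;m[:150]=0;m[300:]=0
n,l,st,c=cv2.connectedComponentsWithStats(m)
for i in range(1,n):
    if st[i,4]>60: print(st[i],c[i],at(s,c[i],.06))
E
```

```text
[232 162  23  28 486] [242.2593 175.1605] [0.7027 0.2837 0.06  ]
[197 183  17  17  88] [206.1136 194.25  ] [0.6502 0.3848 0.06  ]
[159 201  23  23 117] [173.3419 215.7863] [0.5909 0.4765 0.06  ]
[282 200  20  22 172] [291.2151 213.0523] [0.5932 0.1474 0.06  ]
[246 215  19  22 170] [255.1765 227.5882] [0.5545 0.2468 0.06  ]
[208 218  20  21 164] [218.4878 229.7622] [0.55   0.3484 0.06  ]
[212 258  20  22 161] [222.3913 269.646 ] [0.4404 0.3365 0.06  ]
[279 259  20  22 160] [287.7937 270.8875] [0.4348 0.1583 0.06  ]
```

View pics/z1.png

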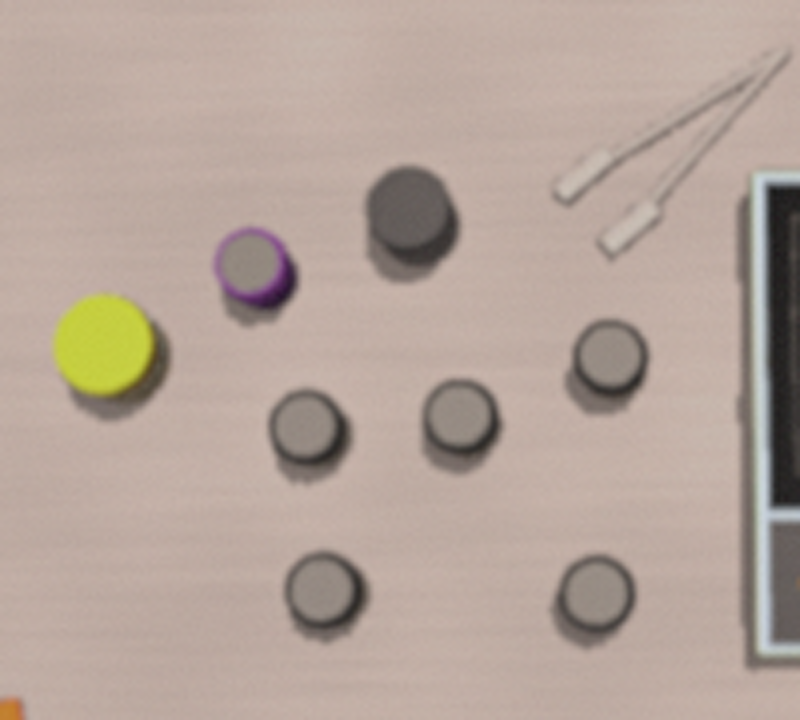

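View pics/z2.png

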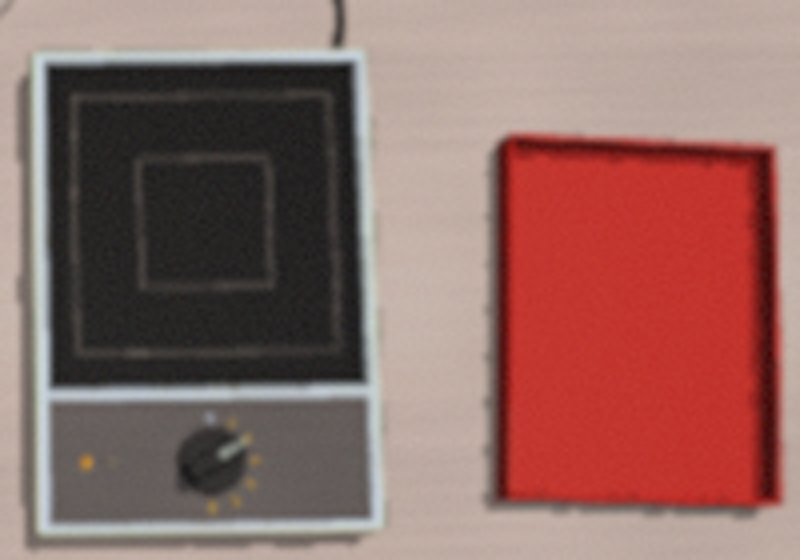

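Run:
```python
from h import *
s=vision.snapshot("top"); t=vision.snapshot("side")
Z=lambda x,y,u0,v0:((x+.5)/4-.5+u0,(y+.5)/4-.5+v0)
for nm,x,y in [("P1",611,355),("P2",460,415),("P3",306,426),("P4",322,589),("P5",596,593)]:
    p=at(s,Z(x,y,140,120),.06); print(nm,p,"side px",proj(t,p)[0], "yaw/r",np.arctan2(p[1],p[0]),np.hypot(p[0],p[1]))
print("shaker",at(s,Z(409,208,140,120),.068),"jar",at(s,Z(104,344,140,120),.064),"purple",at(s,Z(252,265,140,120),.06))
c=np.array([at(s,Z(x,y,320,150),.055) for x,y in [(48,64),(356,64),(370,385),(50,385)]]);print("glass",c,c.mean(0))
c=np.array([at(s,Z(x,y,320,150),.055) for x,y in [(34,52),(362,50),(384,528),(38,536)]]);print("case",c,c.mean(0))
print("dial",at(s,Z(213,460,320,150),.08))
c=np.array([at(s,Z(x,y,320,150),.04) for x,y in [(500,135),(774,147),(779,504),(502,500)]]);print("tray",c,c.mean(0))
zoom(t,"pics/s1.png",220,420,200,330,4)
zoom(t,"pics/s2.png",250,450,90,220,4)
```

```text
P1 [0.6062 0.1441 0.06  ] side px [312.9831 215.8696] yaw/r 0.2333950348455561 0.6230589562430144
P2 [0.5662 0.2483 0.06  ] side px [325.881  246.8105] yaw/r 0.4133802204380865 0.6182268986275578
P3 [0.5602 0.3551 0.06  ] side px [325.1353 284.1414] yaw/r 0.5649909682064672 0.6632226091698963
P4 [0.448  0.3428 0.06  ] side px [379.1682 283.3796] yaw/r 0.6531833470146362 0.5641257861043903
P5 [0.4429 0.1559 0.06  ] side px [378.0639 223.2979] yaw/r 0.3384728811740806 0.4695670993273836
shaker [0.711  0.2837 0.068 ] jar [0.6193 0.4983 0.064 ] purple [0.6743 0.3953 0.06  ]
glass [[ 0.7268  0.0331  0.055 ]
 [ 0.7237 -0.1846  0.055 ]
 [ 0.4967 -0.1835  0.055 ]
 [ 0.5012  0.0367  0.055 ]] [ 0.6121 -0.0746  0.055 ]
case [[ 0.7357  0.0427  0.055 ]
 [ 0.7339 -0.1895  0.055 ]
 [ 0.3987 -0.1891  0.055 ]
 [ 0.3987  0.047   0.055 ]] [ 0.5667 -0.0722  0.055 ]
dial [ 0.4464 -0.0706  0.08  ]
tray [[ 0.6742 -0.2888  0.04  ]
 [ 0.6628 -0.4921  0.04  ]
 [ 0.4065 -0.476   0.04  ]
 [ 0.4159 -0.2757  0.04  ]] [ 0.5399 -0.3832  0.04  ]
```

View pics/s1.png

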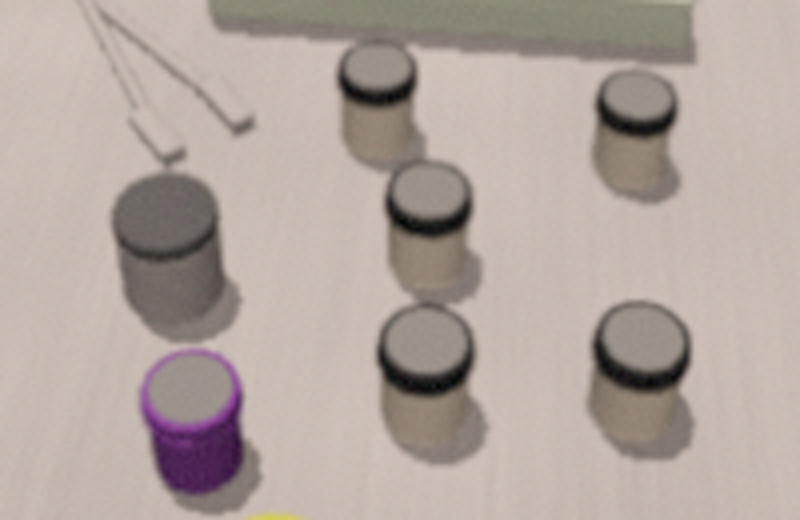

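View pics/s2.png

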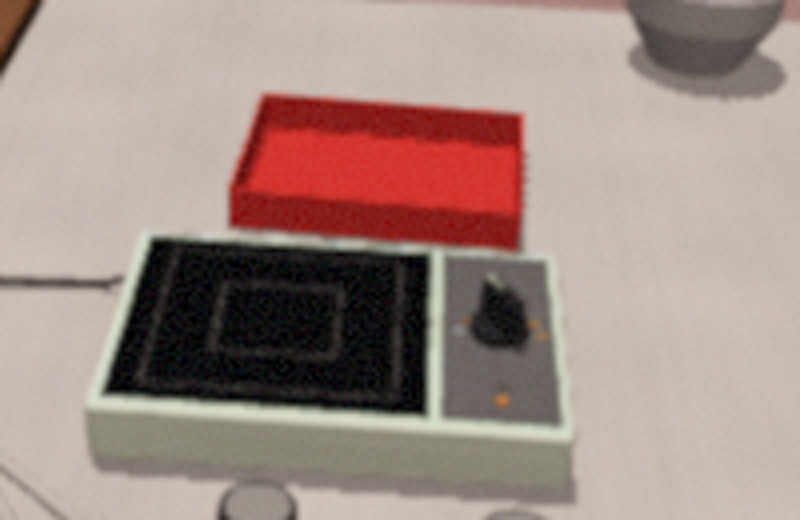

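Run:
```python
from h import *
print(delta([.447,.343,.13],down(.653))); print(delta([.447,.343,.012],down(.653)))
```

```text
(array([-0.2562,  1.1423,  0.3004,  0.    ,  0.0002,  0.1696]), 'rows>=7.2')
(array([-0.2559,  1.1423,  0.7724,  0.    ,  0.0002,  0.1696]), 'rows>=8.4')
```

Emit:
servo_tool(targets="0.75 -0.12 0.5 0.15 0 0 0.1; 0.75 -0.25 1 0.15 0 0 0.17; 0.75 -0.25 1 0.15 0 0 0.17; 0.75 -0.25 1 0.15 0 0 0.17; 0.75 -0.25 1 0.15 0 0 0.17; 0.75 -0.25 1 0.15 0 0 0.17; 0.75 -0.25 1 0.15 0 0 0.17; 0.75 -0.25 1 0.15 0 0 0.17")

```text
time: 0.97
tool_pos: [0.4166, 0.3559, 0.1671]
ee_rot: [3.141, 0.002, 0.647]
wrist_force: [-0.3, 0.1, -0.3]
width: 0.0706
```

Run:
```python
from h import *
print(delta([.447,.343,.10],down(.653))); print(delta([.447,.343,.012],down(.653)))
print(get_obs()["joint_positions"])
```

```text
(array([ 0.0665,  0.1143,  0.2681,  0.0001,  0.0005, -0.0019]), 'rows>=1.8')
(array([ 0.0671,  0.1142,  0.6201,  0.0001,  0.0005, -0.0019]), 'rows>=3.8')
[ 0.6037  0.0943  1.439  -0.0004  1.6098 -0.0432]
```

Emit:
servo_tool(targets="0.75 0.066 0.114 0.2 0 0 0; 0.75 0.066 0.114 0.3 0 0 0; 0.75 0.066 0.114 0.42 0 0 0; 0.75 0.066 0.114 0.52 0 0 0; 0.75 0.066 0.114 0.59 0 0 0; 0.75 0.066 0.114 0.62 0 0 0; 0.75 0.066 0.114 0.62 0 0 0; 0.2 0.066 0.114 0.62 0 0 0; 0.2 0.066 0.114 0.62 0 0 0; 0.2 0.066 0.114 0.62 0 0 0; 0.2 0.066 0.114 0.62 0 0 0; 0.2 0.066 0.114 0.62 0 0 0")

```text
time: 1.97
tool_pos: [0.4458, 0.346, 0.015]
ee_rot: [-3.142, -0.003, 0.652]
wrist_force: [-1.6, -1.2, 5.4]
width: 0.0501
```

Run:
```python
from h import *
# tilt target: tool z toward (.15,1)*cos + z*sin(-10deg)
p,r=cur()
ax=np.cross([0,0,-1],np.array([.15,1,0])/np.hypot(.15,1))
for a in (40,80): print(a,delta([.43,.33,.28],R.from_rotvec(ax*np.radians(a))*r))
print(delta([.447,.343,.15],r)); print(p,r.as_euler("xyz"))
```

```text
40 (array([-0.0864,  0.0125, -1.0603,  0.1547,  0.1595,  0.0004]), 'rows>=6.4')
80 (array([-0.0864,  0.0125, -1.0603,  0.3094,  0.3191,  0.0008]), 'rows>=11.2')
(array([-0.0022,  0.0125, -0.5401,  0.    ,  0.    ,  0.    ]), 'rows>=3.2')
[0.4458 0.346  0.015 ] [-3.1416 -0.0028  0.652 ]
```

Emit:
servo_tool(targets="0.2 0 0 0 0 0 0; 0.2 0 0 -0.2 0 0 0; 0.2 0 0 -0.4 0 0 0; 0.2 0 0 -0.6 0 0 0; 0.2 0 0 -0.8 0.1 0.1 0; 0.2 0 0 -0.95 0.2 0.2 0; 0.2 -0.08 0 -1 0.3 0.3 0; 0.2 -0.08 0 -1 0.31 0.32 0; 0.2 -0.08 0 -1 0.31 0.32 0; 0.2 -0.08 0 -1 0.31 0.32 0; 0.2 -0.08 0 -1 0.31 0.32 0; 0.2 -0.08 0 -1 0.31 0.32 0")

```text
time: 2.97
tool_pos: [0.4296, 0.3322, 0.264]
ee_rot: [-2.312, -0.653, 0.356]
wrist_force: [0.5, 0.1, -2.8]
width: 0.0502
```

Emit:
servo_tool(targets="0.2 0 0 0 0.16 0.16 0; 0.2 0 0 0 0.16 0.16 0; 0.2 0 0 0 0.16 0.16 0; 0.2 0 0 0 0.16 0.16 0")

```text
time: 3.3
tool_pos: [0.4298, 0.332, 0.263]
ee_rot: [-1.667, -0.797, -0.076]
wrist_force: [0.1, 1.6, -2.3]
width: 0.0501
```

Run:
```python
from h import *
p,r=cur(); o=get_obs(); print(p,r.apply([0,0,1]),o["joint_positions"],o["width"])
t=vision.snapshot("side"); u=proj(t,p)[0]; print(u)
cv2.imwrite("pics/i1.png",t["image"][:,:,::-1])
```

```text
[0.4298 0.332  0.263 ] [ 0.1439  0.9873 -0.0672] [-0.1871 -0.0582  2.0943  1.4917  1.5784 -1.2664] 0.050134133548415075
[403.0916 205.7277]
```

View pics/i1.png

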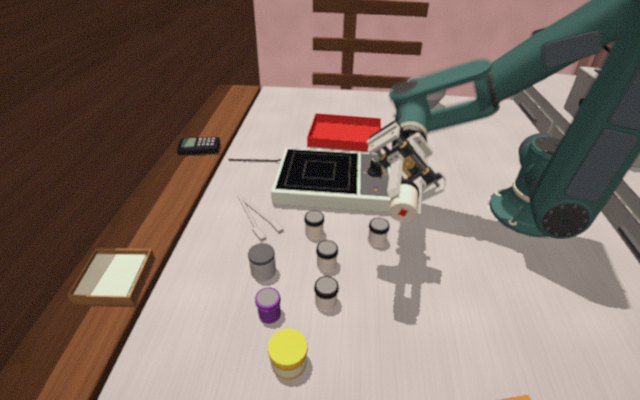

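The side picture shows the underside of the lifted pot at (403,211): its window is red. It goes to the tray.

Run:
```python
from h import *
print(delta([.46,.09,.28],down(-.05)))
```

```text
(array([ 0.2113,  0.1627, -0.9443, -0.4407, -0.2069,  0.1758]), 'rows>=13.0')
```

Emit:
servo_tool(targets="0.2 0.21 0.16 -0.3 -0.44 -0.207 0.176; 0.2 0.21 0.16 -0.6 -0.44 -0.207 0.176; 0.2 0.21 0.16 -0.94 -0.44 -0.207 0.176; 0.2 0.21 0.16 -0.94 -0.44 -0.207 0.176; 0.2 0.21 0.16 -0.94 -0.44 -0.207 0.176; 0.2 0.21 0.16 -0.94 -0.44 -0.207 0.176; 0.2 0.21 0.16 -0.94 -0.44 -0.207 0.176; 0.2 0.21 0.16 -0.94 -0.44 -0.207 0.176; 0.2 0.21 0.16 -0.94 -0.44 -0.207 0.176; 0.2 0.21 0.16 -0.94 -0.44 -0.207 0.176; 0.2 0.21 0.16 -0.94 -0.44 -0.207 0.176; 0.2 0.21 0.16 -0.94 -0.44 -0.207 0.176")

```text
time: 4.35
tool_pos: [0.4617, 0.092, 0.2926]
ee_rot: [-3.048, -0.07, -0.01]
wrist_force: [0.0, -0.3, -1.5]
width: 0.0501
```

Run:
```python
from h import *
print(get_obs()["joint_positions"],get_obs()["time"])
print(delta([.51,-.15,.25],down(-.05)))
```

```text
[ 0.0065 -0.1575  1.4415  0.0947  1.7856  0.0367] 4.35
(array([ 0.1906,  0.9791,  0.0928, -0.0303, -0.0215,  0.0138]), 'rows>=6.0')
```

Emit:
servo_tool(targets="0.2 0.19 0.98 0.09 -0.03 -0.022 0.014; 0.2 0.19 0.98 0.09 -0.03 -0.022 0.014; 0.2 0.19 0.98 0.09 -0.03 -0.022 0.014; 0.2 0.19 0.98 0.09 -0.03 -0.022 0.014; 0.2 0.19 0.98 0.09 -0.03 -0.022 0.014; 0.2 0.19 0.98 0.09 -0.03 -0.022 0.014; 0.2 0.19 0.98 0.09 -0.03 -0.022 0.014; 0.2 0.19 0.98 0.09 -0.03 -0.022 0.014")

```text
time: 5.02
tool_pos: [0.5103, -0.1511, 0.2448]
ee_rot: [-3.135, 0.008, -0.05]
wrist_force: [-0.2, 1.1, -1.4]
width: 0.0501
```

Run:
```python
from h import *
print(delta([.585,-.385,.12],down(-.05)))
```

```text
(array([ 0.3498,  0.9226,  0.49  , -0.0022,  0.0027, -0.0001]), 'rows>=6.6')
```

Emit:
servo_tool(targets="0.2 0.35 0.92 0.2 0 0.003 0; 0.2 0.35 0.92 0.3 0 0.003 0; 0.2 0.35 0.92 0.49 0 0.003 0; 0.2 0.35 0.92 0.49 0 0.003 0; 0.2 0.35 0.92 0.49 0 0.003 0; 0.2 0.35 0.92 0.49 0 0.003 0; 0.2 0.35 0.92 0.49 0 0.003 0; 0.2 0.35 0.92 0.49 0 0.003 0; 0.2 0.35 0.92 0.49 0 0.003 0")

```text
time: 5.77
tool_pos: [0.5867, -0.3808, 0.119]
ee_rot: [-3.132, 0.0, -0.046]
wrist_force: [-0.1, 0.6, -2.4]
width: 0.0505
```

Run:
```python
from h import *
print(delta([.59,-.428,.06],down(-.05)))
print(delta([.59,-.428,.020],down(-.05)))
```

```text
(array([ 0.0217,  0.19  ,  0.234 , -0.003 ,  0.0001,  0.0014]), 'rows>=1.8')
(array([ 0.0218,  0.1915,  0.394 , -0.003 ,  0.0001,  0.0014]), 'rows>=2.6')
```

Emit:
servo_tool(targets="0.2 0.015 0.18 0.1 -0.002 0 0; 0.2 0.015 0.18 0.2 -0.002 0 0; 0.2 0.015 0.18 0.27 -0.002 0 0; 0.2 0.015 0.18 0.32 -0.002 0 0; 0.2 0.015 0.18 0.35 -0.002 0 0; 0.2 0.015 0.18 0.37 -0.002 0 0; 0.2 0.015 0.18 0.38 -0.002 0 0; 0.2 0.015 0.18 0.385 -0.002 0 0; 0.2 0.015 0.18 0.385 -0.002 0 0; 0.2 0.015 0.18 0.385 -0.002 0 0")

```text
time: 6.6
tool_pos: [0.5892, -0.4264, 0.0252]
ee_rot: [-3.141, -0.004, -0.045]
wrist_force: [-0.2, -0.4, -1.9]
width: 0.0503
```

Emit:
servo_tool(targets="0.2 0 0 0.01 0 0 0; 0.2 0 0 0.016 0 0 0; 0.2 0 0 0.02 0 0 0; 0.2 0 0 0.02 0 0 0")

```text
time: 6.93
tool_pos: [0.5886, -0.4265, 0.0192]
ee_rot: [-3.141, -0.002, -0.045]
wrist_force: [-0.5, 0.1, 0.4]
width: 0.0499
```

Emit:
servo_tool(targets="0.7 0 0 0 0 0 0; 0.7 0 0 0 0 0 0; 0.7 0 0 0 0 0 0; 0.7 0 0 0 0 0 0; 0.7 0 0 -0.1 0 0 0; 0.7 0 0 -0.25 0 0 0; 0.7 0 0 -0.42 0 0 0; 0.7 0 0 -0.58 0 0 0; 0.7 0 0 -0.7 0 0 0; 0.7 0 0 -0.7 0 0 0")

```text
time: 7.77
tool_pos: [0.5909, -0.4285, 0.205]
ee_rot: [3.133, -0.016, -0.045]
wrist_force: [-0.4, 0.3, 1.9]
width: 0.0659
```

Run:
```python
from h import *
s=vision.snapshot("top"); t=vision.snapshot("side")
cv2.imwrite("pics/t2.png",s["image"][:,:,::-1])
zoom(t,"pics/s3.png",250,450,60,330,2)
print(delta([.53,-.18,.2],down(0.2)))
```

```text
(array([-0.2802, -0.9762, -0.0168,  0.0008, -0.0018, -0.0779]), 'rows>=6.1')
```

View pics/t2.png

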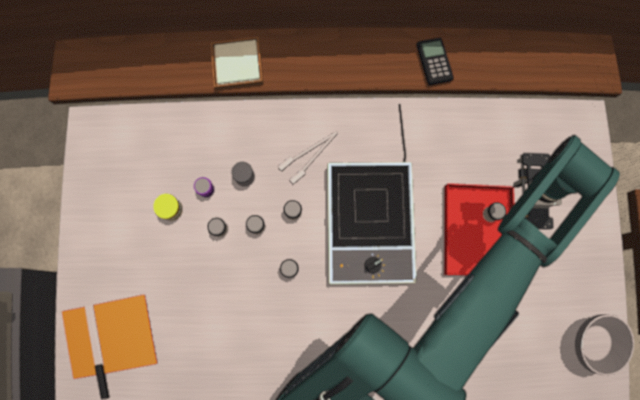

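View pics/s3.png

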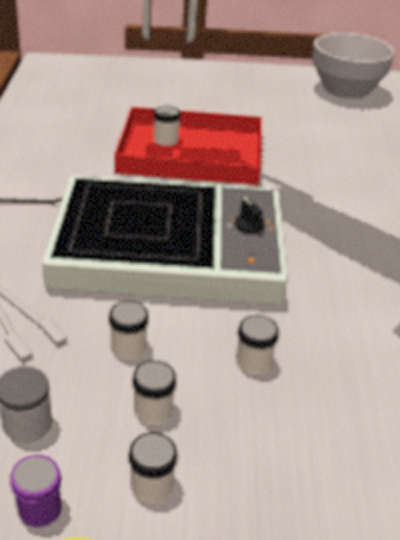

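The pot stands upright in the tray; the other four have not moved.

Emit:
servo_tool(targets="0.75 -0.28 -0.98 0 0 0 -0.1; 0.75 -0.28 -0.98 0 0 0 -0.1; 0.75 -0.28 -0.98 0 0 0 -0.1; 0.75 -0.28 -0.98 0 0 0 -0.1; 0.75 -0.28 -0.98 0 0 0 -0.1; 0.75 -0.28 -0.98 0 0 0 -0.1; 0.75 -0.28 -0.98 0 0 0 -0.1; 0.75 -0.28 -0.98 0 0 0 -0.1")

```text
time: 8.53
tool_pos: [0.5281, -0.1758, 0.192]
ee_rot: [-3.138, 0.001, 0.273]
wrist_force: [0.1, -0.9, -0.8]
width: 0.0708
```

Run:
```python
from h import *
print(delta([.46,.05,.2],down(.34)))
```

```text
(array([-0.0187, -0.9432, -0.0292, -0.001 ,  0.0001, -0.0213]), 'rows>=5.7')
```

Emit:
servo_tool(targets="0.75 -0.02 -0.94 -0.03 0 0 -0.02; 0.75 -0.02 -0.94 -0.03 0 0 -0.02; 0.75 -0.02 -0.94 -0.03 0 0 -0.02; 0.75 -0.02 -0.94 -0.03 0 0 -0.02; 0.75 -0.02 -0.94 -0.03 0 0 -0.02; 0.75 -0.02 -0.94 -0.03 0 0 -0.02; 0.75 -0.02 -0.94 -0.03 0 0 -0.02; 0.75 -0.02 -0.94 -0.03 0 0 -0.02")

```text
time: 9.2
tool_pos: [0.4622, 0.0465, 0.2006]
ee_rot: [-3.141, -0.001, 0.333]
wrist_force: [-0.5, -0.4, 0.3]
width: 0.0704
```

Run:
```python
from h import *
print(delta([.442,.156,.1],down(.34)))
print(delta([.442,.156,.012],down(.34)))
```

```text
(array([ 0.0668, -0.4402,  0.4025, -0.0001, -0.0002, -0.0021]), 'rows>=3.6')
(array([ 0.0665, -0.4402,  0.7545, -0.0001, -0.0002, -0.0021]), 'rows>=5.3')
```

Emit:
servo_tool(targets="0.75 0.066 -0.15 0.1 0 0 0; 0.75 0.066 -0.3 0.2 0 0 0; 0.75 0.066 -0.44 0.3 0 0 0; 0.75 0.066 -0.44 0.4 0 0 0; 0.75 0.066 -0.44 0.53 0 0 0; 0.75 0.066 -0.44 0.65 0 0 0; 0.75 0.066 -0.44 0.74 0 0 0; 0.75 0.066 -0.44 0.76 0 0 0; 0.75 0.066 -0.44 0.76 0 0 0; 0.2 0.066 -0.44 0.76 0 0 0; 0.2 0.066 -0.44 0.76 0 0 0; 0.2 0.066 -0.44 0.76 0 0 0")

```text
time: 10.2
tool_pos: [0.4437, 0.1562, 0.0137]
ee_rot: [-3.141, -0.005, 0.331]
wrist_force: [-3.0, -0.9, 2.5]
width: 0.0538
```

Run:
```python
from h import *
p,r=cur(); print(p)
ax=np.cross([0,0,-1],np.array([.15,1,0])/np.hypot(.15,1))
for a in (45,90): print(a,delta([.44,.25,.28],R.from_rotvec(ax*np.radians(a))*r))
```

```text
[0.4437 0.1562 0.0137]
45 (array([ 0.1137, -0.3598, -1.0644,  0.2217,  0.1155,  0.0012]), 'rows>=6.8')
90 (array([ 0.1137, -0.3598, -1.0644,  0.4434,  0.231 ,  0.0023]), 'rows>=12.6')
```

Emit:
servo_tool(targets="0.2 0 0 0 0 0 0; 0.2 0 0 0 0 0 0; 0.2 0 0 -0.15 0 0 0; 0.2 0 0 -0.35 0 0 0; 0.2 0.05 -0.15 -0.55 0.05 0.03 0; 0.2 0.11 -0.3 -0.75 0.1 0.06 0; 0.2 0.11 -0.36 -0.95 0.2 0.1 0; 0.2 0.11 -0.36 -1 0.44 0.23 0; 0.2 0.11 -0.36 -1 0.44 0.23 0; 0.2 0.11 -0.36 -1 0.44 0.23 0; 0.2 0.11 -0.36 -1 0.44 0.23 0; 0.2 0.11 -0.36 -1 0.44 0.23 0")

```text
time: 11.2
tool_pos: [0.4389, 0.2494, 0.2636]
ee_rot: [-2.196, -0.412, 0.122]
wrist_force: [0.3, 0.3, -2.3]
width: 0.0502
```

Emit:
servo_tool(targets="0.2 0 0 0 0.22 0.115 0; 0.2 0 0 0 0.22 0.115 0; 0.2 0 0 0 0.22 0.115 0; 0.2 0 0 0 0.22 0.115 0; 0.2 0 0 0 0.22 0.115 0; 0.2 0 0 0 0.22 0.115 0")

```text
time: 11.7
tool_pos: [0.439, 0.2492, 0.2617]
ee_rot: [-1.364, -0.479, -0.25]
wrist_force: [-0.3, -0.3, -2.6]
width: 0.0503
```

Run:
```python
from h import *
p,r=cur(); o=get_obs(); print(p,r.apply([0,0,1]),o["joint_positions"],o["width"])
t=vision.snapshot("side"); u=proj(t,p)[0]; print(u)
cv2.imwrite("pics/i2.png",t["image"][:,:,::-1])
```

```text
[0.439  0.2492 0.2617] [0.1507 0.9716 0.1823] [-0.3758  0.165   2.1018  1.572   1.8576 -1.1636] 0.050305889603828764
[394.0968 178.7222]
```

View pics/i2.png

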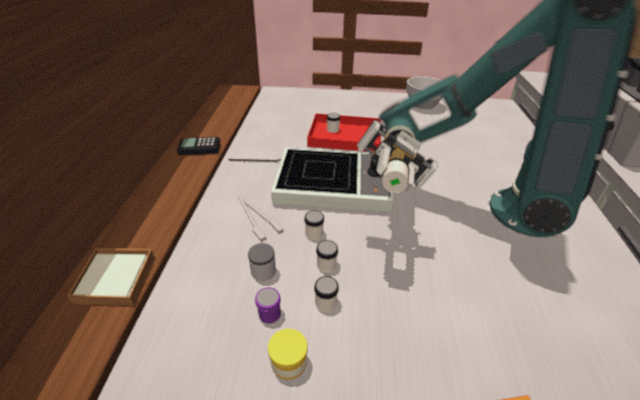

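The side picture shows the second pot's window at (395,182), and it is green. It goes to the glass.

Run:
```python
from h import *
print(delta([.55,.03,.28],down(0)))
```

```text
(array([ 0.6285,  0.0385, -0.7661, -0.5343, -0.1725,  0.0719]), 'rows>=14.2')
```

Emit:
servo_tool(targets="0.2 0.2 0.02 -0.3 -0.534 -0.172 0.072; 0.2 0.4 0.04 -0.5 -0.534 -0.172 0.072; 0.2 0.63 0.04 -0.77 -0.534 -0.172 0.072; 0.2 0.63 0.04 -0.77 -0.534 -0.172 0.072; 0.2 0.63 0.04 -0.77 -0.534 -0.172 0.072; 0.2 0.63 0.04 -0.77 -0.534 -0.172 0.072; 0.2 0.63 0.04 -0.77 -0.534 -0.172 0.072; 0.2 0.63 0.04 -0.77 -0.534 -0.172 0.072; 0.2 0.63 0.04 -0.77 -0.534 -0.172 0.072; 0.2 0.63 0.04 -0.77 -0.534 -0.172 0.072; 0.2 0.63 0.04 -0.77 -0.534 -0.172 0.072; 0.2 0.63 0.04 -0.77 -0.534 -0.172 0.072")

```text
time: 12.75
tool_pos: [0.5507, 0.0286, 0.2949]
ee_rot: [-2.9, -0.112, 0.023]
wrist_force: [1.3, -0.5, -2.1]
width: 0.0504
```

Run:
```python
from h import *
print(delta([.67,-.13,.16],down(0)),get_obs()["joint_positions"])
```

```text
(array([ 0.3994,  0.7675,  0.4158, -0.0774, -0.0344,  0.0117]), 'rows>=5.8') [-0.2184  0.0131  1.2968  0.2672  1.7751 -0.1933]
```

Emit:
servo_tool(targets="0.2 0.4 0.76 0.4 -0.077 -0.034 0.012; 0.2 0.4 0.76 0.4 -0.077 -0.034 0.012; 0.2 0.4 0.76 0.4 -0.077 -0.034 0.012; 0.2 0.4 0.76 0.4 -0.077 -0.034 0.012; 0.2 0.4 0.76 0.4 -0.077 -0.034 0.012; 0.2 0.4 0.76 0.4 -0.077 -0.034 0.012; 0.2 0.4 0.76 0.4 -0.077 -0.034 0.012; 0.2 0.4 0.76 0.4 -0.077 -0.034 0.012; 0.2 0.4 0.76 0.4 -0.077 -0.034 0.012; 0.2 0.4 0.76 0.4 -0.077 -0.034 0.012")

```text
time: 13.58
tool_pos: [0.6699, -0.1255, 0.1614]
ee_rot: [-3.133, 0.0, 0.004]
wrist_force: [-0.4, 0.1, -1.7]
width: 0.0501
```

Run:
```python
from h import *
print(delta([.67,-.13,.0695],down(0)),get_obs()["joint_positions"])
```

```text
(array([ 0.0006,  0.0214,  0.3675, -0.0029,  0.0001,  0.0013]), 'rows>=2.2') [-0.2727  0.3956  1.0843  0.0086  1.6646 -0.2762]
```

Emit:
servo_tool(targets="0.2 0 0.015 0.08 -0.003 0 0; 0.2 0 0.015 0.16 -0.003 0 0; 0.2 0 0.015 0.23 -0.003 0 0; 0.2 0 0.015 0.28 -0.003 0 0; 0.2 0 0.015 0.32 -0.003 0 0; 0.2 0 0.015 0.335 -0.003 0 0; 0.2 0 0.015 0.345 -0.003 0 0; 0.2 0 0.015 0.35 -0.003 0 0; 0.2 0 0.015 0.35 -0.003 0 0")

```text
time: 14.33
tool_pos: [0.6695, -0.1292, 0.0718]
ee_rot: [-3.141, 0.003, 0.004]
wrist_force: [0.2, 0.9, -1.7]
width: 0.0503
```

Emit:
servo_tool(targets="0.2 0 0 0.003 0 0 0; 0.2 0 0 0.006 0 0 0; 0.2 0 0 0.009 0 0 0; 0.2 0 0 0.011 0 0 0; 0.2 0 0 0.011 0 0 0")

```text
time: 14.75
tool_pos: [0.6692, -0.1293, 0.0688]
ee_rot: [-3.141, 0.004, 0.004]
wrist_force: [0.3, 0.9, 1.1]
width: 0.05
```

Emit:
servo_tool(targets="0.65 0 0 0 0 0 0; 0.7 0 0 0 0 0 0; 0.7 0 0 0 0 0 0; 0.7 0 0 0 0 0 0; 0.7 0 0 -0.08 0 0 0; 0.7 0 0 -0.2 0 0 0; 0.75 0 0 -0.35 0 0 0; 0.75 0 0 -0.48 0 0 0; 0.75 0 -0.1 -0.48 0 0 0; 0.75 0 -0.1 -0.48 0 0 0")

```text
time: 15.58
tool_pos: [0.6712, -0.1014, 0.1926]
ee_rot: [-3.14, -0.003, 0.007]
wrist_force: [0.7, 0.2, 0.3]
width: 0.0708
```

Run:
```python
from h import *
s=vision.snapshot("top"); t=vision.snapshot("side")
cv2.imwrite("pics/t3.png",np.hstack([s["image"][120:300,130:530,::-1],t["image"][90:340,230:430,::-1][:180]])) 
zoom(t,"pics/s4.png",230,430,90,340,2)
print(delta([.605,.1,.2],down(.23)))
```

```text
(array([-0.2534, -0.8161, -0.0465, -0.0003,  0.0016, -0.0716]), 'rows>=5.1')
```

View pics/s4.png

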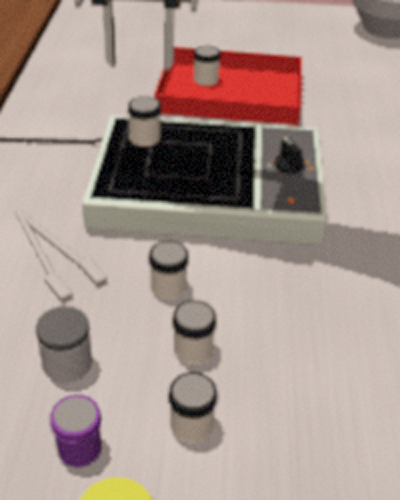

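View pics/t3.png

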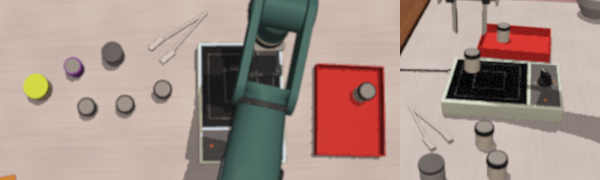

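Emit:
servo_tool(targets="0.7 -0.25 -0.82 -0.04 0 0 -0.12; 0.7 -0.25 -0.82 -0.04 0 0 -0.12; 0.7 -0.25 -0.82 -0.04 0 0 -0.12; 0.7 -0.25 -0.82 -0.04 0 0 -0.12; 0.7 -0.25 -0.82 -0.04 0 0 -0.12; 0.7 -0.25 -0.82 -0.04 0 0 -0.12; 0.7 -0.25 -0.82 -0.04 0 0 -0.12; 0.7 -0.25 -0.82 -0.04 0 0 -0.12")

```text
time: 16.35
tool_pos: [0.6059, 0.0997, 0.1972]
ee_rot: [-3.14, 0.007, 0.381]
wrist_force: [1.3, -0.5, 0.4]
width: 0.066
```

Run:
```python
from h import *
s=vision.snapshot("top"); 
print("tong tip",at(s,(140+610/4,120+250/4),.01))
print(delta([.605,.144,.012],down(.4)))
```

```text
tong tip [0.6901 0.1454 0.01  ]
(array([ 0.067 , -0.1676,  0.7408, -0.0007,  0.0021, -0.0066]), 'rows>=4.6')
```

Emit:
servo_tool(targets="0.7 0.067 -0.165 0.1 0 0.002 0; 0.7 0.067 -0.165 0.2 0 0.002 0; 0.7 0.067 -0.165 0.32 0 0.002 0; 0.7 0.067 -0.165 0.44 0 0.002 0; 0.7 0.067 -0.165 0.56 0 0.002 0; 0.7 0.067 -0.165 0.66 0 0.002 0; 0.7 0.067 -0.165 0.72 0 0.002 0; 0.7 0.067 -0.165 0.74 0 0.002 0; 0.7 0.067 -0.165 0.74 0 0.002 0; 0.2 0.067 -0.165 0.74 0 0.002 0; 0.2 0.067 -0.165 0.74 0 0.002 0; 0.2 0.067 -0.165 0.74 0 0.002 0")

```text
time: 17.4
tool_pos: [0.6066, 0.1448, 0.0156]
ee_rot: [-3.14, -0.004, 0.38]
wrist_force: [0.4, -0.4, 2.4]
width: 0.0501
```

Run:
```python
from h import *
p,r=cur(); print(p)
ax=np.cross([0,0,-1],np.array([0,1,0]))
for a in (45,90): print(a,delta([.54,.22,.27],R.from_rotvec(ax*np.radians(a))*r))
```

```text
[0.6066 0.1448 0.0156]
45 (array([-0.1314, -0.3797, -1.0175,  0.2322,  0.0928,  0.0008]), 'rows>=6.6')
90 (array([-0.1314, -0.3797, -1.0175,  0.4643,  0.1855,  0.0017]), 'rows>=12.6')
```

Emit:
servo_tool(targets="0.2 0 0 0 0 0 0; 0.2 0 0 -0.15 0 0 0; 0.2 0 0 -0.3 0 0 0; 0.2 0 0 -0.45 0 0 0; 0.2 0 -0.1 -0.6 0.05 0.02 0; 0.2 -0.06 -0.2 -0.8 0.1 0.05 0; 0.2 -0.13 -0.38 -0.95 0.2 0.1 0; 0.2 -0.13 -0.38 -1 0.464 0.186 0; 0.2 -0.13 -0.38 -1 0.464 0.186 0; 0.2 -0.13 -0.38 -1 0.464 0.186 0; 0.2 -0.13 -0.38 -1 0.464 0.186 0; 0.2 -0.13 -0.38 -1 0.464 0.186 0")

```text
time: 18.4
tool_pos: [0.5403, 0.2199, 0.2658]
ee_rot: [-2.175, -0.337, 0.204]
wrist_force: [-0.0, 0.5, -2.2]
width: 0.0503
```

Emit:
servo_tool(targets="0.2 0 0 0 0.22 0.09 0; 0.2 0 0 0 0.22 0.09 0; 0.2 0 0 0 0.22 0.09 0; 0.2 0 0 0 0.22 0.09 0; 0.2 0 0 0 0.22 0.09 0; 0.2 0 0 0 0.22 0.09 0")

```text
time: 18.9
tool_pos: [0.5405, 0.2196, 0.2637]
ee_rot: [-1.375, -0.39, -0.088]
wrist_force: [0.5, 0.4, -1.4]
width: 0.0505
```

Run:
```python
from h import *
p,r=cur(); o=get_obs(); print(p,r.apply([0,0,1]),o["joint_positions"],o["width"])
t=vision.snapshot("side"); u=proj(t,p)[0]; print(u)
cv2.imwrite("pics/i3.png",t["image"][:,:,::-1])
```

```text
[0.5405 0.2196 0.2637] [0.0122 0.9836 0.1799] [-0.3325  0.4294  1.7271  1.5481  1.9362 -0.9572] 0.05051319396280714
[342.1728 166.296 ]
```

View pics/i3.png

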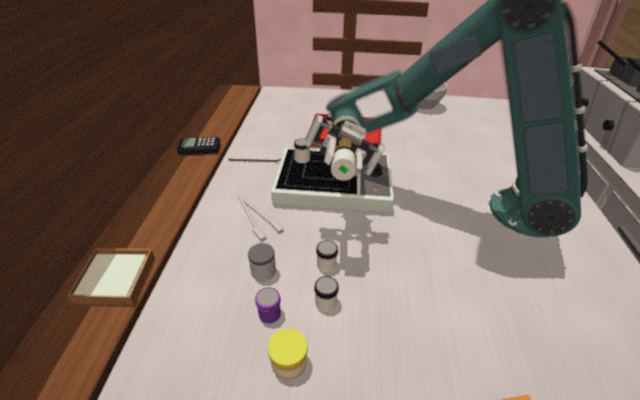

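The window at (343,169) is green, so this pot also goes to the glass.

Run:
```python
from h import *
print(delta([.64,.03,.26],down(0)))
```

```text
(array([ 0.4401,  0.012 , -0.7413, -0.5508, -0.1101,  0.0847]), 'rows>=14.3')
```

Emit:
servo_tool(targets="0.2 0.1 0 -0.2 -0.55 -0.11 0.085; 0.2 0.2 0 -0.4 -0.55 -0.11 0.085; 0.2 0.3 0 -0.6 -0.55 -0.11 0.085; 0.2 0.44 0.01 -0.74 -0.55 -0.11 0.085; 0.2 0.44 0.01 -0.74 -0.55 -0.11 0.085; 0.2 0.44 0.01 -0.74 -0.55 -0.11 0.085; 0.2 0.44 0.01 -0.74 -0.55 -0.11 0.085; 0.2 0.44 0.01 -0.74 -0.55 -0.11 0.085; 0.2 0.44 0.01 -0.74 -0.55 -0.11 0.085; 0.2 0.44 0.01 -0.74 -0.55 -0.11 0.085; 0.2 0.44 0.01 -0.74 -0.55 -0.11 0.085; 0.2 0.44 0.01 -0.74 -0.55 -0.11 0.085")

```text
time: 19.95
tool_pos: [0.6409, 0.0292, 0.2746]
ee_rot: [-2.885, -0.08, 0.033]
wrist_force: [0.7, 0.7, -1.3]
width: 0.0503
```

Emit:
servo_tool(targets="0.2 0 0 0 -0.07 -0.02 0.01; 0.2 0 0 0 -0.07 -0.02 0.01; 0.2 0 0 0 -0.07 -0.02 0.01")

```text
time: 20.2
tool_pos: [0.6413, 0.035, 0.2736]
ee_rot: [-3.097, -0.013, 0.021]
wrist_force: [-0.3, 1.1, -1.5]
width: 0.05
```

Run:
```python
from h import *
print(delta([.67,-.02,.16],down(0)),get_obs()["joint_positions"])
```

```text
(array([ 0.1043,  0.2425,  0.4454, -0.0142, -0.0039,  0.0069]), 'rows>=3.1') [-0.0586  0.286   1.0064  0.0472  1.8397 -0.0676]
```

Emit:
servo_tool(targets="0.2 0.1 0.24 0.2 -0.014 -0.004 0.007; 0.2 0.1 0.24 0.445 -0.014 -0.004 0.007; 0.2 0.1 0.24 0.445 -0.014 -0.004 0.007; 0.2 0.1 0.24 0.445 -0.014 -0.004 0.007; 0.2 0.1 0.24 0.445 -0.014 -0.004 0.007; 0.2 0.1 0.24 0.445 -0.014 -0.004 0.007; 0.2 0.1 0.24 0.445 -0.014 -0.004 0.007")

```text
time: 20.78
tool_pos: [0.6685, -0.024, 0.161]
ee_rot: [-3.139, -0.0, -0.007]
wrist_force: [-0.1, -0.3, -1.6]
width: 0.0506
```

Run:
```python
from h import *
print(delta([.67,-.02,.0716],down(0)),get_obs()["joint_positions"])
```

```text
(array([ 0.0058, -0.0151,  0.3576, -0.0009, -0.0001, -0.0021]), 'rows>=2.1') [-0.1221  0.3648  1.126   0.0028  1.6508 -0.1151]
```

Emit:
servo_tool(targets="0.2 0.005 -0.015 0.08 -0.001 0 0; 0.2 0.005 -0.015 0.16 -0.001 0 0; 0.2 0.005 -0.015 0.23 -0.001 0 0; 0.2 0.005 -0.015 0.28 -0.001 0 0; 0.2 0.005 -0.015 0.32 -0.001 0 0; 0.2 0.005 -0.015 0.335 -0.001 0 0; 0.2 0.005 -0.015 0.34 -0.001 0 0; 0.2 0.005 -0.015 0.345 -0.001 0 0; 0.2 0.005 -0.015 0.35 -0.001 0 0; 0.2 0.005 -0.015 0.35 -0.001 0 0")

```text
time: 21.62
tool_pos: [0.6687, -0.0201, 0.0709]
ee_rot: [3.141, 0.003, -0.006]
wrist_force: [0.1, 0.4, -0.2]
width: 0.0503
```

Emit:
servo_tool(targets="0.2 0 0 0.003 0 0 0; 0.2 0 0 0.004 0 0 0; 0.2 0 0 0.004 0 0 0; 0.65 0 0 0.004 0 0 0; 0.7 0 0 0.004 0 0 0; 0.7 0 0 0.004 0 0 0; 0.7 0 0 0.004 0 0 0; 0.7 0 0 -0.08 0 0 0; 0.7 0 0 -0.2 0 0 0; 0.75 0 0 -0.35 0 0 0; 0.75 0 0 -0.48 0 0 0; 0.75 0 0 -0.48 0 0 0")

```text
time: 22.62
tool_pos: [0.6721, -0.0202, 0.1988]
ee_rot: [3.14, -0.009, -0.006]
wrist_force: [0.4, -1.2, 1.6]
width: 0.0707
```

Run:
```python
from h import *
s=vision.snapshot("top"); t=vision.snapshot("side")
zoom(t,"pics/s5.png",230,430,90,340,2)
cv2.imwrite("pics/t5.png",s["image"][:,:,::-1])
print(delta([.58,.19,.2],down(.7)))
```

```text
(array([-0.3638, -0.8377, -0.034 ,  0.0001,  0.0006, -0.2248]), 'rows>=5.7')
```

View pics/s5.png

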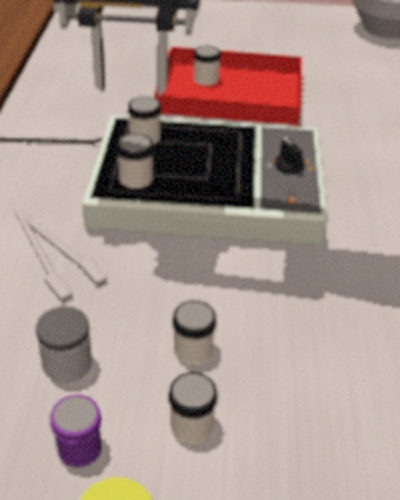

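View pics/t5.png

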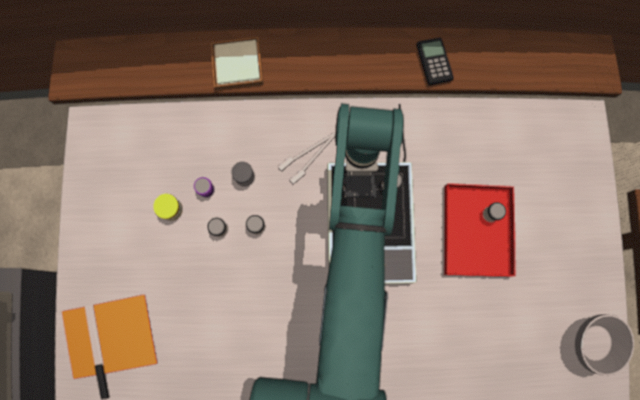

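Both greens stand upright on the glass at side-zoom (144,118) and (136,162). The last two pots are unmoved at top pixels (255,225) and (217,228).

Emit:
servo_tool(targets="0.75 -0.36 -0.84 -0.03 0 0 -0.13; 0.75 -0.36 -0.84 -0.03 0 0 -0.13; 0.75 -0.36 -0.84 -0.03 0 0 -0.13; 0.75 -0.36 -0.84 -0.03 0 0 -0.13; 0.75 -0.36 -0.84 -0.03 0 0 -0.13; 0.75 -0.36 -0.84 -0.03 0 0 -0.13; 0.75 -0.36 -0.84 -0.03 0 0 -0.13; 0.75 -0.36 -0.84 -0.03 0 0 -0.13")

```text
time: 23.38
tool_pos: [0.5787, 0.1913, 0.1949]
ee_rot: [-3.14, 0.01, 0.404]
wrist_force: [-0.2, -1.0, -0.2]
width: 0.0703
```

Run:
```python
from h import *
print(delta([.565,.248,.012],down(.4)))
```

```text
(array([ 0.046 , -0.2284,  0.7315, -0.0006,  0.0031,  0.0014]), 'rows>=4.6')
```

Emit:
servo_tool(targets="0.75 0.042 -0.23 0.1 0 0.002 0; 0.75 0.042 -0.23 0.2 0 0.002 0; 0.75 0.042 -0.23 0.32 0 0.002 0; 0.75 0.042 -0.23 0.44 0 0.002 0; 0.75 0.042 -0.23 0.56 0 0.002 0; 0.75 0.042 -0.23 0.66 0 0.002 0; 0.75 0.042 -0.23 0.72 0 0.002 0; 0.75 0.042 -0.23 0.74 0 0.002 0; 0.75 0.042 -0.23 0.74 0 0.002 0; 0.2 0.042 -0.23 0.74 0 0.002 0; 0.2 0.042 -0.23 0.74 0 0.002 0; 0.2 0.042 -0.23 0.74 0 0.002 0")

```text
time: 24.38
tool_pos: [0.5673, 0.2477, 0.0143]
ee_rot: [-3.14, -0.004, 0.402]
wrist_force: [-1.5, -1.1, 2.1]
width: 0.0537
```

Run:
```python
from h import *
p,r=cur(); print(p)
ax=np.cross([0,0,-1],np.array([0,1,0]))
for a in (45,90): print(a,delta([.53,.24,.265],R.from_rotvec(ax*np.radians(a))*r))
```

```text
[0.5673 0.2477 0.0143]
45 (array([-0.1458, -0.0318, -1.0035,  0.2301,  0.0977,  0.0007]), 'rows>=6.3')
90 (array([-0.1458, -0.0318, -1.0035,  0.4602,  0.1954,  0.0014]), 'rows>=12.6')
```

Emit:
servo_tool(targets="0.2 0 0 0 0 0 0; 0.2 0 0 0 0 0 0; 0.2 0 0 -0.15 0 0 0; 0.2 0 0 -0.35 0 0 0; 0.2 0 0 -0.5 0.05 0.02 0; 0.2 -0.06 0 -0.7 0.1 0.05 0; 0.2 -0.14 -0.03 -0.9 0.2 0.1 0; 0.2 -0.14 -0.03 -1 0.46 0.195 0; 0.2 -0.14 -0.03 -1 0.46 0.195 0; 0.2 -0.14 -0.03 -1 0.46 0.195 0; 0.2 -0.14 -0.03 -1 0.46 0.195 0; 0.2 -0.14 -0.03 -1 0.46 0.195 0")

```text
time: 25.38
tool_pos: [0.5316, 0.2393, 0.2639]
ee_rot: [-2.178, -0.349, 0.219]
wrist_force: [0.1, 0.6, -2.0]
width: 0.0503
```

Emit:
servo_tool(targets="0.2 0 0 0 0.22 0.09 0; 0.2 0 0 0 0.22 0.09 0; 0.2 0 0 0 0.22 0.09 0; 0.2 0 0 0 0.22 0.09 0; 0.2 0 0 0 0.22 0.09 0; 0.2 0 0 0 0.22 0.09 0")

```text
time: 25.88
tool_pos: [0.5316, 0.2394, 0.2618]
ee_rot: [-1.375, -0.401, -0.074]
wrist_force: [-0.0, 0.8, -1.4]
width: 0.0504
```

Run:
```python
from h import *
p,r=cur(); o=get_obs(); print(p,r.apply([0,0,1]),o["joint_positions"],o["width"])
t=vision.snapshot("side"); u=proj(t,p)[0]; print(u)
cv2.imwrite("pics/i4.png",t["image"][:,:,::-1])
print("tray",delta([.46,.04,.27],down(-.05)))
print("glass",delta([.56,.04,.27],down(0)))
```

```text
[0.5316 0.2394 0.2618] [-0.0034  0.9838  0.1793] [-0.3     0.4195  1.7467  1.5532  1.922  -0.9789] 0.0503682813183876
[346.3287 172.9091]
tray (array([-0.1831, -0.2996, -0.7762, -0.5544, -0.0952,  0.1025]), 'rows>=14.4')
glass (array([ 0.1867, -0.1471, -0.7768, -0.5511, -0.1088,  0.091 ]), 'rows>=14.3')
```

View pics/i4.png

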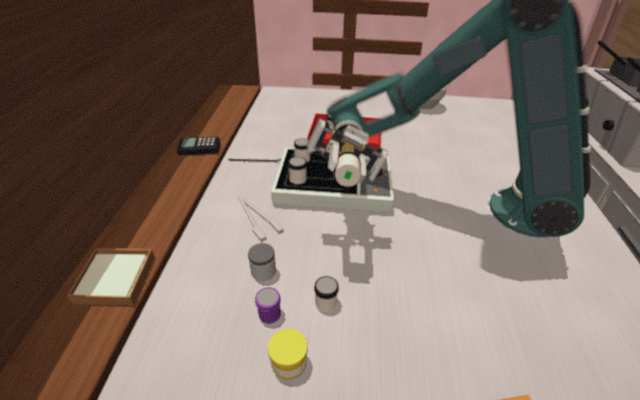

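The window at (348,174) is green.

Emit:
servo_tool(targets="0.2 0.05 -0.05 -0.2 -0.55 -0.109 0.091; 0.2 0.1 -0.1 -0.4 -0.55 -0.109 0.091; 0.2 0.15 -0.15 -0.6 -0.55 -0.109 0.091; 0.2 0.187 -0.147 -0.78 -0.55 -0.109 0.091; 0.2 0.187 -0.147 -0.78 -0.55 -0.109 0.091; 0.2 0.187 -0.147 -0.78 -0.55 -0.109 0.091; 0.2 0.187 -0.147 -0.78 -0.55 -0.109 0.091; 0.2 0.187 -0.147 -0.78 -0.55 -0.109 0.091; 0.2 0.187 -0.147 -0.78 -0.55 -0.109 0.091; 0.2 0.187 -0.147 -0.78 -0.55 -0.109 0.091; 0.2 0.187 -0.147 -0.78 -0.55 -0.109 0.091; 0.2 0.187 -0.147 -0.78 -0.55 -0.109 0.091")

```text
time: 26.93
tool_pos: [0.5609, 0.0382, 0.2829]
ee_rot: [-2.882, -0.081, 0.038]
wrist_force: [0.1, 0.1, -2.5]
width: 0.0505
```

Emit:
servo_tool(targets="0.2 0 0.15 0 -0.07 -0.025 0.01; 0.2 0 0.3 0 -0.07 -0.025 0.01; 0.2 0 0.3 0 -0.07 -0.025 0.01; 0.2 0 0.3 0 -0.07 -0.025 0.01")

```text
time: 27.27
tool_pos: [0.5652, -0.0323, 0.2598]
ee_rot: [-3.092, 0.006, 0.023]
wrist_force: [-0.1, 0.8, -1.0]
width: 0.0502
```

Run:
```python
from h import *
print(delta([.57,-.13,.16],down(0)),get_obs()["joint_positions"])
```

```text
(array([ 0.0127,  0.4104,  0.3794, -0.0157,  0.002 ,  0.0072]), 'rows>=3.4') [-0.1865  0.1279  1.2204  0.0483  1.809  -0.1979]
```

Emit:
servo_tool(targets="0.2 0.013 0.16 0.1 -0.015 0.002 0.007; 0.2 0.013 0.3 0.25 -0.015 0.002 0.007; 0.2 0.013 0.41 0.38 -0.015 0.002 0.007; 0.2 0.013 0.41 0.38 -0.015 0.002 0.007; 0.2 0.013 0.41 0.38 -0.015 0.002 0.007; 0.2 0.013 0.41 0.38 -0.015 0.002 0.007; 0.2 0.013 0.41 0.38 -0.015 0.002 0.007")

```text
time: 27.85
tool_pos: [0.571, -0.1297, 0.1625]
ee_rot: [-3.14, -0.003, 0.001]
wrist_force: [-0.1, -0.0, -0.3]
width: 0.0501
```

Run:
```python
from h import *
print(delta([.57,-.13,.0703],down(0)),get_obs()["joint_positions"])
```

```text
(array([-0.0054,  0.0019,  0.3689, -0.0006, -0.0011,  0.0002]), 'rows>=2.2') [-0.322   0.1758  1.3568  0.003   1.6064 -0.3226]
```

Emit:
servo_tool(targets="0.2 -0.005 0.002 0.08 0 0 0; 0.2 -0.005 0.002 0.16 0 0 0; 0.2 -0.005 0.002 0.23 0 0 0; 0.2 -0.005 0.002 0.28 0 0 0; 0.2 -0.005 0.002 0.32 0 0 0; 0.2 -0.005 0.002 0.34 0 0 0; 0.2 -0.005 0.002 0.345 0 0 0; 0.2 -0.005 0.002 0.35 0 0 0; 0.2 -0.005 0.002 0.355 0 0 0; 0.2 -0.005 0.002 0.355 0 0 0")

```text
time: 28.68
tool_pos: [0.569, -0.131, 0.0717]
ee_rot: [-3.14, -0.0, 0.0]
wrist_force: [-0.4, 0.3, -1.9]
width: 0.0501
```

Emit:
servo_tool(targets="0.2 0 0 0.003 0 0 0; 0.2 0 0 0.005 0 0 0; 0.2 0 0 0.007 0 0 0; 0.2 0 0 0.007 0 0 0")

```text
time: 29.02
tool_pos: [0.5686, -0.1308, 0.0693]
ee_rot: [-3.14, 0.001, 0.0]
wrist_force: [0.1, -0.1, -0.7]
width: 0.0504
```

Emit:
servo_tool(targets="0.2 0 0 0.002 0 0 0; 0.2 0 0 0.002 0 0 0; 0.65 0 0 0.002 0 0 0; 0.7 0 0 0.002 0 0 0; 0.7 0 0 0.002 0 0 0; 0.7 0 0 0.002 0 0 0; 0.7 0 0 -0.08 0 0 0; 0.7 0 0 -0.2 0 0 0; 0.75 0 0 -0.35 0 0 0; 0.75 0 0 -0.5 0 0 0; 0.75 0 -0.05 -0.5 0 0 0; 0.75 0 -0.1 -0.5 0 0 0")

```text
time: 30.02
tool_pos: [0.5703, -0.1065, 0.1979]
ee_rot: [-3.142, -0.006, -0.001]
wrist_force: [0.0, 0.6, -1.0]
width: 0.0705
```

Run:
```python
from h import *
s=vision.snapshot("top"); t=vision.snapshot("side")
zoom(t,"pics/s6.png",230,430,90,340,2)
print(delta([.56,.12,.2],down(.3)))
```

```text
(array([-0.0306, -0.8966, -0.0233, -0.0011,  0.0005, -0.0946]), 'rows>=5.4')
```

View pics/s6.png

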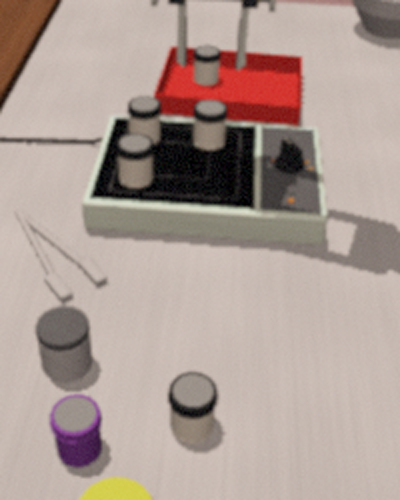

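Three green pots stand upright on the glass. The last pot is unmoved at side-zoom (193,393).

Emit:
servo_tool(targets="0.75 -0.03 -0.9 -0.02 0 0 -0.13; 0.75 -0.03 -0.9 -0.02 0 0 -0.13; 0.75 -0.03 -0.9 -0.02 0 0 -0.13; 0.75 -0.03 -0.9 -0.02 0 0 -0.13; 0.75 -0.03 -0.9 -0.02 0 0 -0.13; 0.75 -0.03 -0.9 -0.02 0 0 -0.13; 0.75 -0.03 -0.9 -0.02 0 0 -0.13; 0.75 -0.03 -0.9 -0.02 0 0 -0.13")

```text
time: 30.78
tool_pos: [0.5599, 0.1194, 0.1973]
ee_rot: [-3.139, 0.004, 0.411]
wrist_force: [0.3, -0.4, 0.8]
width: 0.0706
```

Run:
```python
from h import *
s=vision.snapshot("top"); zoom(s,"pics/z3.png",140,340,120,300,4)
print(delta([.559,.355,.2],down(.55)))
```

```text
(array([ 0.372 , -0.8704, -0.0089, -0.0008,  0.0012, -0.0448]), 'rows>=5.7')
```

View pics/z3.png

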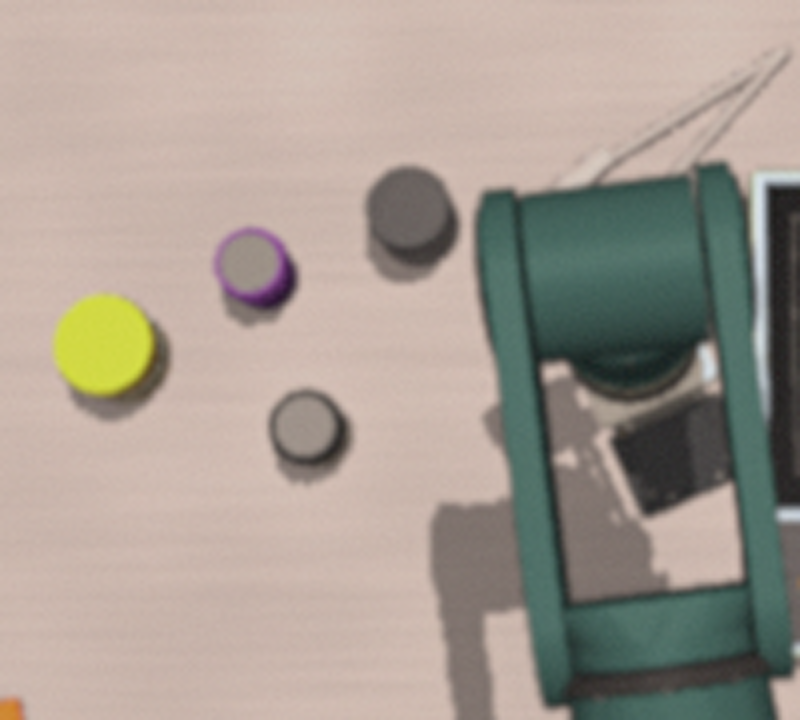

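Emit:
servo_tool(targets="0.75 0.37 -0.87 0 0 0 0; 0.75 0.37 -0.87 0 0 0 0; 0.75 0.37 -0.87 0 0 0 0; 0.75 0.37 -0.87 0 0 0 0; 0.75 0.37 -0.87 0 0 0 0; 0.75 0.37 -0.87 0 0 0 0; 0.75 0.37 -0.87 0 0 0 0; 0.75 0.37 -0.87 0 0 0 0")

```text
time: 31.5
tool_pos: [0.5597, 0.3545, 0.1985]
ee_rot: [-3.141, 0.003, 0.409]
wrist_force: [-0.0, -0.9, -1.1]
width: 0.0707
```

Run:
```python
from h import *
print(delta([.559,.355,.012],down(.41)))
```

```text
(array([ 0.0001, -0.0021,  0.746 , -0.0003,  0.0009, -0.0004]), 'rows>=4.5')
```

Emit:
servo_tool(targets="0.75 0 0 0.1 0 0 0; 0.75 0 0 0.2 0 0 0; 0.75 0 0 0.32 0 0 0; 0.75 0 0 0.44 0 0 0; 0.75 0 0 0.56 0 0 0; 0.75 0 0 0.66 0 0 0; 0.75 0 0 0.73 0 0 0; 0.75 0 0 0.75 0 0 0; 0.75 0 0 0.75 0 0 0; 0.2 0 0 0.75 0 0 0; 0.2 0 0 0.75 0 0 0; 0.2 0 0 0.75 0 0 0")

```text
time: 32.5
tool_pos: [0.5607, 0.3559, 0.0151]
ee_rot: [-3.139, -0.004, 0.408]
wrist_force: [0.1, -1.1, 1.7]
width: 0.0542
```

Run:
```python
from h import *
p,r=cur(); print(p)
ax=np.cross([0,0,-1],np.array([0,1,0]))
for a in (45,90): print(a,delta([.52,.27,.265],R.from_rotvec(ax*np.radians(a))*r))
```

```text
[0.5607 0.3559 0.0151]
45 (array([-0.2821,  0.2482, -1.0012,  0.2295,  0.0993,  0.0006]), 'rows>=6.4')
90 (array([-0.2821,  0.2482, -1.0012,  0.4589,  0.1985,  0.0012]), 'rows>=12.6')
```

Emit:
servo_tool(targets="0.2 0 0 0 0 0 0; 0.2 0 0 0 0 0 0; 0.2 0 0 -0.15 0 0 0; 0.2 0 0 -0.35 0 0 0; 0.2 -0.08 0.06 -0.5 0.05 0.02 0; 0.2 -0.16 0.12 -0.7 0.1 0.05 0; 0.2 -0.25 0.2 -0.9 0.2 0.1 0; 0.2 -0.28 0.25 -1 0.46 0.198 0; 0.2 -0.28 0.25 -1 0.46 0.198 0; 0.2 -0.28 0.25 -1 0.46 0.198 0; 0.2 -0.28 0.25 -1 0.46 0.198 0; 0.2 -0.28 0.25 -1 0.46 0.198 0")

```text
time: 33.5
tool_pos: [0.5209, 0.2686, 0.2644]
ee_rot: [-2.179, -0.352, 0.223]
wrist_force: [-0.4, 1.1, -2.8]
width: 0.0502
```

Emit:
servo_tool(targets="0.2 0 0 0 0.22 0.09 0; 0.2 0 0 0 0.22 0.09 0; 0.2 0 0 0 0.22 0.09 0; 0.2 0 0 0 0.22 0.09 0; 0.2 0 0 0 0.22 0.09 0; 0.2 0 0 0 0.22 0.09 0")

```text
time: 34.0
tool_pos: [0.5207, 0.2691, 0.2619]
ee_rot: [-1.375, -0.404, -0.069]
wrist_force: [-1.5, 0.0, -2.4]
width: 0.0503
```

Run:
```python
from h import *
p,r=cur(); o=get_obs(); print(p,r.apply([0,0,1]),o["joint_positions"],o["width"])
t=vision.snapshot("side"); u=proj(t,p)[0]; print(u)
cv2.imwrite("pics/i5.png",t["image"][:,:,::-1])
print("tray",delta([.46,.04,.27],down(-.05)))
print("glass",delta([.56,.04,.27],down(0)))
```

```text
[0.5207 0.2691 0.2619] [-0.0088  0.9838  0.1792] [-0.2509  0.3959  1.7819  1.574   1.8858 -0.9937] 0.05028404509068103
[351.6418 182.0578]
tray (array([-0.1388, -0.3052, -0.8919, -0.5545, -0.0944,  0.1044]), 'rows>=14.4')
glass (array([ 0.2308, -0.1521, -0.8945, -0.5512, -0.1081,  0.0928]), 'rows>=14.3')
```

View pics/i5.png

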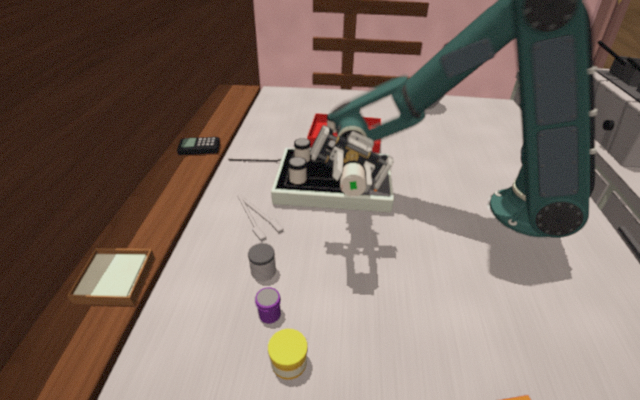

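The window at (353,185) is green. This one goes to the free glass slot at (0.57, -0.02).

Emit:
servo_tool(targets="0.2 0.05 -0.05 -0.2 -0.55 -0.108 0.093; 0.2 0.1 -0.1 -0.4 -0.55 -0.108 0.093; 0.2 0.15 -0.15 -0.6 -0.55 -0.108 0.093; 0.2 0.23 -0.15 -0.8 -0.55 -0.108 0.093; 0.2 0.23 -0.15 -0.89 -0.55 -0.108 0.093; 0.2 0.23 -0.15 -0.89 -0.55 -0.108 0.093; 0.2 0.23 -0.15 -0.89 -0.55 -0.108 0.093; 0.2 0.23 -0.15 -0.89 -0.55 -0.108 0.093; 0.2 0.23 -0.15 -0.89 -0.55 -0.108 0.093; 0.2 0.23 -0.15 -0.89 -0.55 -0.108 0.093; 0.2 0.23 -0.15 -0.89 -0.55 -0.108 0.093; 0.2 0.23 -0.15 -0.89 -0.55 -0.108 0.093")

```text
time: 35.05
tool_pos: [0.5609, 0.0401, 0.2831]
ee_rot: [-2.881, -0.081, 0.038]
wrist_force: [0.2, 0.0, -2.5]
width: 0.0504
```

Emit:
servo_tool(targets="0.2 0.03 0.05 0 -0.07 -0.025 0.01; 0.2 0.03 0.1 0 -0.07 -0.025 0.01; 0.2 0.03 0.1 0 -0.07 -0.025 0.01; 0.2 0.03 0.1 0 -0.07 -0.025 0.01")

```text
time: 35.38
tool_pos: [0.5696, 0.019, 0.2742]
ee_rot: [-3.09, 0.005, 0.025]
wrist_force: [-0.3, 0.0, -2.3]
width: 0.0501
```

Run:
```python
from h import *
print(delta([.57,-.02,.16],down(0)),get_obs()["joint_positions"])
```

```text
(array([-0.0002,  0.1796,  0.4481, -0.0165,  0.0017,  0.0079]), 'rows>=2.9') [-0.0976  0.1336  1.1859  0.0528  1.8329 -0.1092]
```

Emit:
servo_tool(targets="0.2 0 0.1 0.1 -0.016 0.002 0.007; 0.2 0 0.18 0.25 -0.016 0.002 0.007; 0.2 0 0.18 0.38 -0.016 0.002 0.007; 0.2 0 0.18 0.45 -0.016 0.002 0.007; 0.2 0 0.18 0.45 -0.016 0.002 0.007; 0.2 0 0.18 0.45 -0.016 0.002 0.007; 0.2 0 0.18 0.45 -0.016 0.002 0.007")

```text
time: 35.97
tool_pos: [0.5705, -0.0224, 0.1613]
ee_rot: [-3.141, -0.003, -0.001]
wrist_force: [-0.4, 0.2, -2.7]
width: 0.0504
```

Run:
```python
from h import *
print(delta([.57,-.02,.0711],down(0)),get_obs()["joint_positions"])
```

```text
(array([-0.0029, -0.0094,  0.3609, -0.0002, -0.001 , -0.0002]), 'rows>=2.2') [-0.1392  0.1438  1.3957  0.001   1.5992 -0.1385]
```

Emit:
servo_tool(targets="0.2 -0.003 -0.009 0.08 0 0 0; 0.2 -0.003 -0.009 0.16 0 0 0; 0.2 -0.003 -0.009 0.23 0 0 0; 0.2 -0.003 -0.009 0.28 0 0 0; 0.2 -0.003 -0.009 0.32 0 0 0; 0.2 -0.003 -0.009 0.335 0 0 0; 0.2 -0.003 -0.009 0.345 0 0 0; 0.2 -0.003 -0.009 0.35 0 0 0; 0.2 -0.003 -0.009 0.353 0 0 0; 0.2 -0.003 -0.009 0.353 0 0 0")

```text
time: 36.8
tool_pos: [0.5694, -0.0194, 0.0718]
ee_rot: [-3.141, -0.001, 0.001]
wrist_force: [-0.0, -0.8, -2.0]
width: 0.0503
```

Emit:
servo_tool(targets="0.2 0 0 0.003 0 0 0; 0.2 0 0 0.005 0 0 0; 0.2 0 0 0.005 0 0 0")

```text
time: 37.05
tool_pos: [0.5692, -0.0194, 0.0701]
ee_rot: [-3.141, -0.0, 0.001]
wrist_force: [0.5, 0.0, -0.5]
width: 0.0508
```

Emit:
servo_tool(targets="0.2 0 0 0.003 0 0 0; 0.2 0 0 0.003 0 0 0; 0.65 0 0 0.003 0 0 0; 0.7 0 0 0.003 0 0 0; 0.7 0 0 0.003 0 0 0; 0.7 0 0 0.003 0 0 0; 0.7 0 0 -0.08 0 0 0; 0.7 0 0 -0.2 0 0 0; 0.7 0 0 -0.35 0 0 0; 0.7 0 0 -0.5 0 0 0; 0.7 0 -0.3 -0.5 0 0 0; 0.7 0 -0.6 -0.5 0 0 0")

```text
time: 38.05
tool_pos: [0.5711, 0.063, 0.1988]
ee_rot: [-3.141, -0.007, -0.004]
wrist_force: [1.6, -0.7, -1.1]
width: 0.0657
```

Emit:
servo_tool(targets="0.7 0 -0.4 0 0 0 0; 0.7 0 -0.8 0 0 0 0; 0.7 0 -0.8 0 0 0 0; 0.7 0 -0.8 0 0 0 0; 0.7 0 -0.8 0 0 0 0; 0.7 0 -0.8 0 0 0 0; 0.7 0 -0.8 0 0 0 0")

```text
time: 38.63
tool_pos: [0.5682, 0.2656, 0.1939]
ee_rot: [3.141, 0.002, 0.004]
wrist_force: [0.1, -1.3, 0.7]
width: 0.0659
```

Run:
```python
from h import *
s=vision.snapshot("top"); t=vision.snapshot("side")
zoom(t,"pics/s7.png",230,430,90,340,2)
zoom(s,"pics/z4.png",320,520,150,290,4)
cv2.imwrite("pics/t7.png",s["image"][:,:,::-1])
```

```text
(no output)
```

View pics/s7.png

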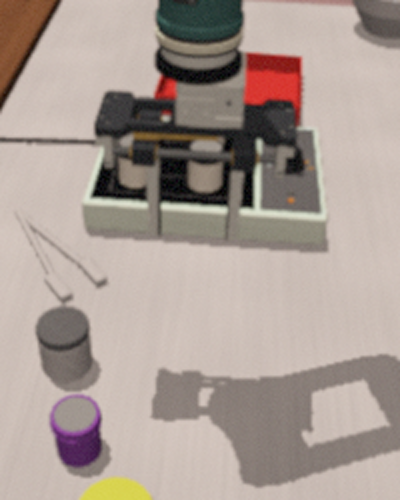

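View pics/z4.png

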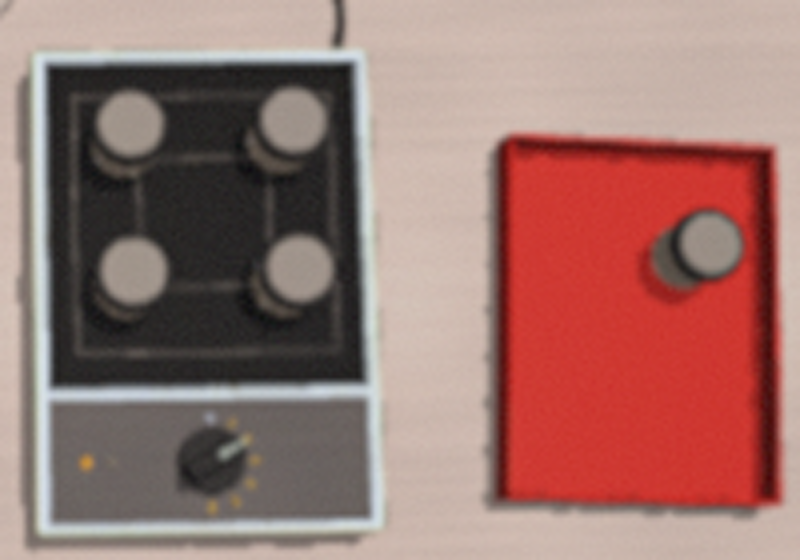

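View pics/t7.png

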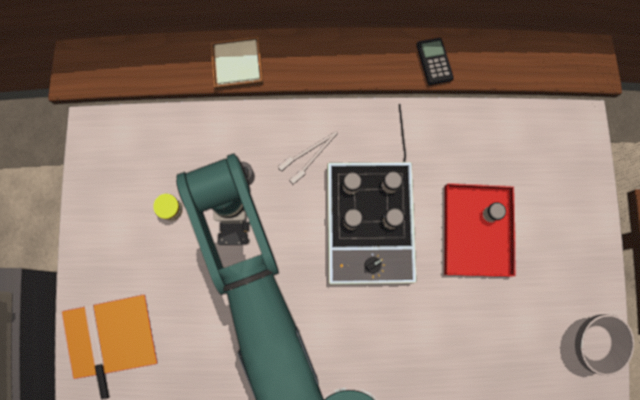

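The top picture shows four pots inside the glass at zoom (131,125), (293,121), (134,271) and (299,270), and one in the tray at (710,245), all upright. The pointer sits at setting 2.

Run:
```python
from h import *
s=vision.snapshot("top"); t=vision.snapshot("side")
Z=lambda x,y,u0=320,v0=150:((x+.5)/4-.5+u0,(y+.5)/4-.5+v0)
for n,x,y in [("off",209,417),("1",232,423),("2",248,438),("3",256,460),("4",252,484),("5",236,502),("6",212,508)]:
    print(n,at(s,Z(x,y),.055))
print("tip",at(s,Z(245,441),.094),"center",at(s,Z(213,460),.085))
zoom(s,"pics/d1.png",345,405,240,285,12)
zoom(t,"pics/d2.png",350,400,150,195,12)
```

```text
off [ 0.4771 -0.0716  0.055 ]
1 [ 0.4727 -0.0872  0.055 ]
2 [ 0.4622 -0.0978  0.055 ]
3 [ 0.4471 -0.1028  0.055 ]
4 [ 0.4308 -0.0995  0.055 ]
5 [ 0.4188 -0.0882  0.055 ]
6 [ 0.4152 -0.0716  0.055 ]
tip [ 0.4577 -0.0908  0.094 ] center [ 0.4461 -0.0701  0.085 ]
```

View pics/d1.png

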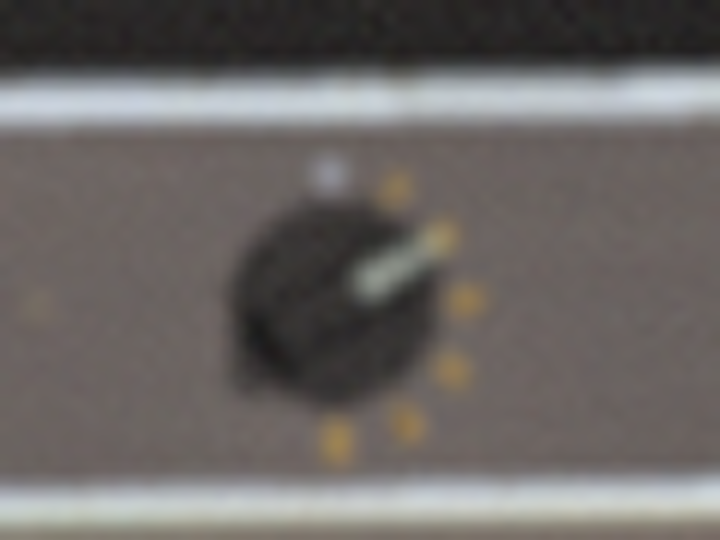

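View pics/d2.png

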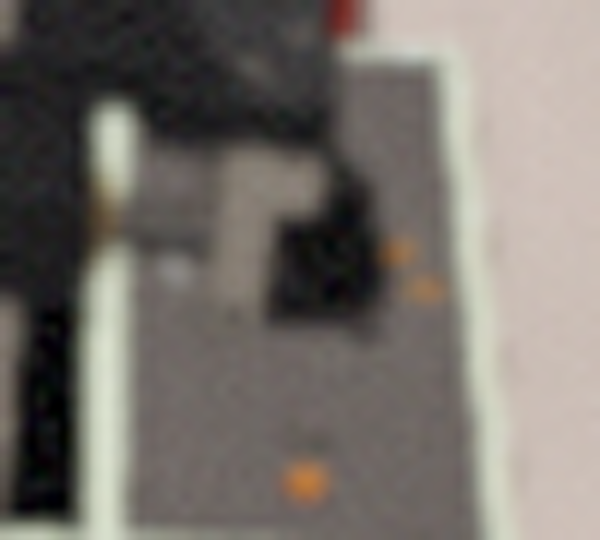

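Run:
```python
from h import *
print(delta([.47,.05,.2],down(.524)))
```

```text
(array([-0.3952,  0.8502, -0.0205, -0.    ,  0.0002, -0.1672]), 'rows>=5.6')
```

Emit:
servo_tool(targets="0.6 -0.4 0.85 -0.02 0 0 -0.167; 0.6 -0.4 0.85 -0.02 0 0 -0.167; 0.6 -0.4 0.85 -0.02 0 0 -0.167; 0.6 -0.4 0.85 -0.02 0 0 -0.167; 0.6 -0.4 0.85 -0.02 0 0 -0.167; 0.6 -0.4 0.85 -0.02 0 0 -0.167; 0.6 -0.4 0.85 -0.02 0 0 -0.167; 0.6 -0.4 0.85 -0.02 0 0 -0.167")

```text
time: 39.5
tool_pos: [0.4685, 0.0493, 0.2004]
ee_rot: [3.142, -0.001, 0.52]
wrist_force: [0.0, -0.7, 0.3]
width: 0.0567
```

Run:
```python
from h import *
print(delta([.446,-.0716,.14],down(.524)))
```

```text
(array([-0.3189,  0.3746,  0.2414,  0.    , -0.0004, -0.0012]), 'rows>=3.3')
```

Emit:
servo_tool(targets="0.6 -0.32 0.375 0.1 0 0 -0.001; 0.6 -0.32 0.375 0.24 0 0 -0.001; 0.6 -0.32 0.375 0.24 0 0 -0.001; 0.6 -0.32 0.375 0.24 0 0 -0.001; 0.6 -0.32 0.375 0.24 0 0 -0.001; 0.6 -0.32 0.375 0.24 0 0 -0.001; 0.6 -0.32 0.375 0.24 0 0 -0.001")

```text
time: 40.08
tool_pos: [0.4477, -0.069, 0.1407]
ee_rot: [-3.141, -0.001, 0.529]
wrist_force: [-0.5, 0.2, 0.0]
width: 0.0568
```

Run:
```python
from h import *
print(delta([.446,-.0716,.071],down(.524)))
```

```text
(array([-0.0117,  0.0056,  0.2787, -0.    , -0.0004,  0.0018]), 'rows>=1.7')
```

Emit:
servo_tool(targets="0.6 -0.008 0.004 0.08 0 0 0; 0.6 -0.008 0.004 0.16 0 0 0; 0.6 -0.008 0.004 0.22 0 0 0; 0.6 -0.008 0.004 0.26 0 0 0; 0.6 -0.008 0.004 0.275 0 0 0; 0.6 -0.008 0.004 0.275 0 0 0; 0.6 -0.008 0.004 0.275 0 0 0; 0.6 -0.008 0.004 0.275 0 0 0")

```text
time: 40.75
tool_pos: [0.4465, -0.0717, 0.0724]
ee_rot: [3.14, -0.001, 0.529]
wrist_force: [-0.5, -0.3, 0.6]
width: 0.0564
```

Centred over the bar. Next I close the fingers, ending with the opening at 0.

Emit:
servo_tool(targets="0 0 0 0 0 0 0; 0 0 0 0 0 0 0; 0 0 0 0 0 0 0; 0 0 0 0 0 0 0; 0 0 0 0 0 0 0; 0 0 0 0 0 0 0; 0 0 0 0 0 0 0; 0 0 0 0 0 0 0")

```text
time: 41.42
tool_pos: [0.4455, -0.0716, 0.071]
ee_rot: [-3.141, 0.0, 0.528]
wrist_force: [0.7, 0.2, -0.1]
width: 0.0136
```

Emit:
servo_tool(targets="0 0 0 0 0 0 0.03; 0 0 0 0 0 0 0.065; 0 0 0 0 0 0 0.1; 0 0 0 0 0 0 0.135; 0 0 0 0 0 0 0.17; 0 0 0 0 0 0 0.205; 0 0 0 0 0 0 0.24; 0 0 0 0 0 0 0.275; 0 0 0 0 0 0 0.305; 0 0 0 0 0 0 0.335; 0 0 0 0 0 0 0.335; 0 0 0 0 0 0 0.335")

```text
time: 42.42
tool_pos: [0.4445, -0.0718, 0.071]
ee_rot: [3.14, 0.003, -0.522]
wrist_force: [-3.9, -1.0, 3.6]
width: 0.0138
```

Emit:
servo_tool(targets="0 0 0 0 0 0 0; 0 0 0 0 0 0 0; 0 0 0 0 0 0 0")

```text
time: 42.67
tool_pos: [0.4446, -0.0718, 0.071]
ee_rot: [3.14, 0.002, -0.523]
wrist_force: [-5.3, -0.8, 4.4]
width: 0.0138
```

Turned to -0.523, as required. Releasing, lifting and backing away.

Emit:
servo_tool(targets="0.6 0 0 0 0 0 0; 0.6 0 0 0 0 0 0; 0.6 0 0 0 0 0 0; 0.6 0 0 0 0 0 0; 0.6 0 0 0 0 0 0; 0.6 0 0 -0.1 0 0 0; 0.6 0 0 -0.25 0 0 0; 0.6 0 0 -0.4 0 0 0; 0.6 0 0 -0.55 0 0 0; 0.6 0 0 -0.65 0 0 0; 0.6 0 0 -0.65 0 0 0; 0.6 0 0 -0.65 0 0 0")

```text
time: 43.67
tool_pos: [0.4466, -0.072, 0.2353]
ee_rot: [-3.141, -0.004, -0.524]
wrist_force: [0.4, -0.2, -1.2]
width: 0.0563
```

Run:
```python
from h import *
print(delta([.36,.15,.24],down(0.2)))
```

```text
(array([-0.7441, -0.5958, -0.0209,  0.0001, -0.0012, -0.2304]), 'rows>=5.8')
```

Emit:
servo_tool(targets="0.6 -0.74 -0.6 -0.02 0 0 -0.23; 0.6 -0.74 -0.6 -0.02 0 0 -0.23; 0.6 -0.74 -0.6 -0.02 0 0 -0.23; 0.6 -0.74 -0.6 -0.02 0 0 -0.23; 0.6 -0.74 -0.6 -0.02 0 0 -0.23; 0.6 -0.74 -0.6 -0.02 0 0 -0.23; 0.6 -0.74 -0.6 -0.02 0 0 -0.23; 0.6 -0.74 -0.6 -0.02 0 0 -0.23; 0.6 -0.74 -0.6 -0.02 0 0 -0.23")

```text
time: 44.42
tool_pos: [0.36, 0.1501, 0.237]
ee_rot: [3.141, 0.003, 0.198]
wrist_force: [-0.3, 0.6, -0.2]
width: 0.0565
```

Run:
```python
from h import *
s=vision.snapshot("top"); t=vision.snapshot("side")
zoom(s,"pics/d3.png",345,405,240,285,12)
cv2.imwrite("pics/t8.png",s["image"][:,:,::-1]); cv2.imwrite("pics/s8.png",t["image"][:,:,::-1])
```

```text
(no output)
```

View pics/d3.png

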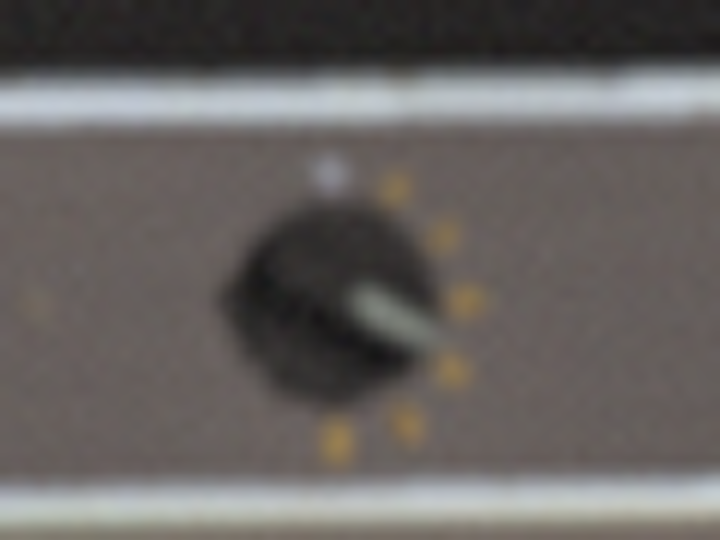

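View pics/t8.png

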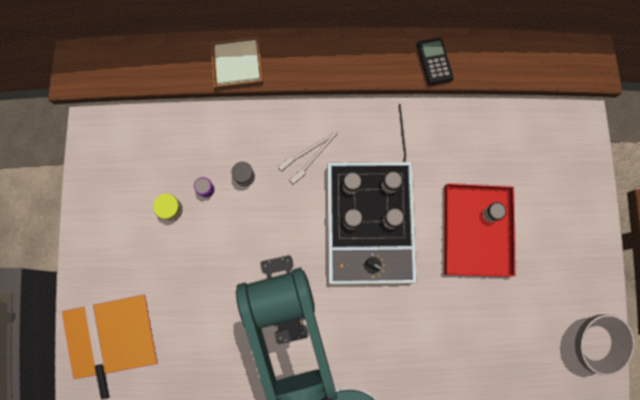

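View pics/s8.png

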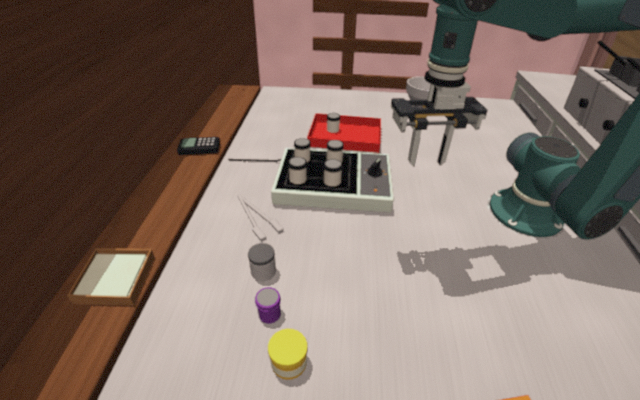

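The pointer is at the fourth click, 120° from off. Four pots are on the glass and one is in the tray, all upright, and the jar, tongs and shaker have not moved.

```bash
python3 -c "
from bench import robot
print(robot.close_job())"
```

```text
the job is handed in; nothing more can be done
None
```

I sorted all five pots by their marks, then turned the heat dial and handed the job in at about 44 s of the 210 s allowed. No sixth pot showed in any picture from either camera.

- **Pots:** I lifted each one and tilted it until the side camera saw its underside. Four were green and now stand upright on the black glass. One was red and stands upright in the red tray.
- **Dial:** It started at setting 2. I turned it 60° clockwise to setting 4 and let go; the last top picture shows the pointer at about 119° to 120°, on the fourth orange bar.
- **Last checks:** The top and side pictures showed all five pots upright and whole-base inside their areas. The jar, tongs and shaker were where they started, and the gripper was clear of everything. No check failed. Wrist forces read after each move stayed below about 7 N.
- **Small disagreements:** Pot positions from the two cameras differed by about 2 mm. The finger opening read about 50 mm on the pots' 48 mm bodies.

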